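# Turn over the sample carriers and set the scanner tray on its line

## Task

The sample carriers on the bench lie face down; tip every one of them over by sending it off the deck and down the little turnover ramp so that it lands with its samples up (never turn a carrier on edge anywhere else), and lay each flat, samples up, wholly on the grey tray, none on top of another. When all of them are on the tray, slide the tray along the bench, without lifting it, until its far edge lies along the line scribed in front of the scanner; nothing will stop it there. Leave everything else on the bench where it stands.

Things in the scene. Friction and masses are not known exactly. Their poses are not given: they have to be found in the camera images.
- carrier_a: aluminium sample carrier, a flat plate 54 x 40 x 10 mm (x, y, z), 60 g; one face is plain, the sample face (+z) shows three round dark samples in a row along x, flush with it. Starts lying on the bench sample face down (its +z points down). Origin at the middle of the plate, so 5 mm above what it lies on. May be absent.
- carrier_b: aluminium sample carrier, a flat plate 54 x 40 x 10 mm (x, y, z), 60 g; one face is plain, the sample face (+z) shows three round dark samples in a row along x, flush with it. Starts lying on the bench sample face down (its +z points down). Origin at the middle of the plate, so 5 mm above what it lies on. May be absent.
- carrier_c: aluminium sample carrier, a flat plate 54 x 40 x 10 mm (x, y, z), 60 g; one face is plain, the sample face (+z) shows three round dark samples in a row along x, flush with it. Starts lying on the bench sample face down (its +z points down). Origin at the middle of the plate, so 5 mm above what it lies on. May be absent.
- ramp: fixed turnover ramp, 60 mm wide, open at the back. Origin on the bench under the middle of the deck's front edge; +x is the way down, y across. A level deck 115 mm high spans x = -60 to 0 mm; then a 65 degree slope down to a lip at x = 29 mm, 53 mm high; below the lip a sheer drop to the bare bench. Two cheeks, 49 mm apart inside, 105 mm high, guard the slope (x = -10 to 29 mm).
- deck_edge (a point): middle of the deck's front edge, 115 mm above the bench, axes as the ramp's. A carrier set on the deck with its 54 mm side along x and pushed slowly (3 to 20 cm/s) from behind over this edge tips and slides down the slope when its middle has passed the edge
- landing (a point): point on the bench 85 mm from the ramp's origin along +x: there a carrier off the ramp catches its leading edge on the bench and falls over onto its other face, its centre ending about 65 to 105 mm from the ramp's origin. Now and then one stays leaning on the lip or standing on edge and must be helped over, or lands unturned and must go again
- tray: loose grey plate 90 x 200 x 8 mm (x, y, z), about 0.4 kg, without a rim, flat on the bench, its long side across the push. Origin at the centre of its underside; its +x side is the far edge, towards the scanner. Room for three carriers in a row along y, each with its 54 mm side along the tray's y.
- tray_far_left (a point): left (+y) lower corner of the tray's far edge; its axes are the tray's
- tray_far_right (a point): right (-y) lower corner of the tray's far edge; its axes are the tray's
- line (a point): middle of the pale line, 2 mm wide and 420 mm long, scribed in the bench along its y; +x points towards the scanner, away from the robot. The scanner's white housing, 80 mm high, stands 90 mm beyond the line and is 380 mm wide. The tray slides on the bare bench across the line.
- beaker: bystander: glass beaker, 60 mm across, 70 mm high; origin at the centre of its underside
- jar: bystander: small glass jar, 38 mm across, 52 mm high; origin at the centre of its underside
- forceps: bystander: steel forceps lying flat, 120 mm along x, 6 mm high; origin under the middle
- tissue_box: bystander: green carton 120 x 220 x 75 mm with a tissue showing; origin at the centre of its underside
- notebook: bystander: closed notebook 150 x 110 x 12 mm; origin at the centre of its underside
- ice_tub: bystander: blue plastic tub 130 x 130 x 85 mm; origin at the centre of its underside
Things that resemble listed ones, but are neither listed nor needed, are in the scene too. Leave any brown or orange look-alike of the carrier_a alone.

How it is judged:
On the way, in this order (a step that is already met when the one before it is completed fails the run):
1. every carrier lies flat on the tray, samples up and let go (angle between each of carrier_a, carrier_b, carrier_c's own z axis and vertical below 0.12 rad and z of carrier_a in the frame of tray between 0.0095 and 0.0165 m and x of carrier_a in the frame of tray between -0.028 and 0.028 m and y of carrier_a in the frame of tray between -0.078 and 0.078 m and contact force between the fingers and carrier_a below 0.1 N and linear speed of each of carrier_a, carrier_b, carrier_c below 0.03 m/s and z of carrier_b in the frame of tray between 0.0095 and 0.0165 m and x of carrier_b in the frame of tray between -0.028 and 0.028 m and y of carrier_b in the frame of tray between -0.078 and 0.078 m and contact force between the fingers and carrier_b below 0.1 N and z of carrier_c in the frame of tray between 0.0095 and 0.0165 m and x of carrier_c in the frame of tray between -0.028 and 0.028 m and y of carrier_c in the frame of tray between -0.078 and 0.078 m and contact force between the fingers and carrier_c below 0.1 N), for 0.3 s.
2. the tray's far edge lies along the scribed line (x of tray_far_left in the frame of line between -0.004 and 0.004 m and y of tray_far_left in the frame of line between -0.21 and 0.21 m and x of tray_far_right in the frame of line between -0.004 and 0.004 m and y of tray_far_right in the frame of line between -0.21 and 0.21 m), for 0.3 s.
At the end, for the whole second after the job is handed in: Each carrier present lies flat on the tray itself, samples up within 7 deg, centre within 28 mm (x) and 78 mm (y) of the tray's, let go, at rest; both far corners of the tray within 4 mm of the line and between its ends; tray flat on the bench and at rest (all of step 1 and all of step 2 and angle between tray's own z axis and vertical below 0.05 rad and linear speed of tray below 0.01 m/s); the robot touches nothing.
It fails at once if a carrier is turned on edge away from the ramp (more than 22 cm from it) ((angle between carrier_a's own z axis and vertical between 1.2 and 1.94 rad and horizontal distance between carrier_a and ramp above 0.22 m) or (angle between carrier_b's own z axis and vertical between 1.2 and 1.94 rad and horizontal distance between carrier_b and ramp above 0.22 m) or (angle between carrier_c's own z axis and vertical between 1.2 and 1.94 rad and horizontal distance between carrier_c and ramp above 0.22 m)).
It fails at once if the tray is lifted off the bench (height (world z) of tray above 0.02 m).
It fails at once if one of the bystanders is moved by more than 4 cm (distance of any of beaker, jar, forceps, tissue_box, notebook, ice_tub from where it was at the start of the episode above 0.04 m).
Of carrier_a, carrier_b, carrier_c only 2 to 3 are there at a start; the rules pass over those that are not, and their reading is None.
At some moment in a run one of carrier_a, carrier_b, carrier_c, tray may be knocked a few centimetres aside while the robot is not near it.
It also fails if it takes over 210 s, if anything falls off the work surface, if the arm or the gripper's body presses on something with over 40 N, if the wrist force passes 120 N, or if a joint passes its speed limit or range.

## Robot

A 6-joint arm with a two-finger parallel gripper is mounted at the origin on the work surface. World frame = base frame: x ahead of the robot, y to its left, z up, the work surface at z = 0. Lengths are in m, angles in rad, forces in N, time in s.
With the tool pointing down it reaches from about 0.15 to 0.775 m from the base axis. Payload 6.1 kg.
Tool frame: the origin (TCP) lies midway between the tips of the shut fingers; the grasp point (between the pads) lies 19 mm behind it; z points along the fingers, x is the direction in which the jaws open and shut, and the axes are right-handed (so a half turn about z gives the same grasp; the last joint's range is limited). The gripper opens to 85 mm and grips with 20 to 120 N. Pads are 22 mm wide; open, the fingers measure 114 mm over their backs; the gripper's body (76 mm by 85 mm) begins 54 mm behind the grasp point. The pads swing forward as they close: fully open they stand 13 mm farther back than shut.
Start: joints at [-1.324, 0.126, -0.04, 1.405, 0, 1.571], TCP at [0.128, -0.509, 0.231] pointing down, gripper open.
Joint ranges: [-2.72, 2.72], [-0.95, 1.95], [-1.27, 1.35], [-1.78, 2.02], [-1.46, 1.47], [-3.14, 3.14]. Speed limits (rad/s): [2.39, 2.39, 3.01, 3.14, 3.14, 3.14].

## Interface

Orientations are given as a rotation vector (axis times angle).
In Python, from workcell import arm gives the robot as it stands.
- The arm moves only by the tool send_rows, never from a script. Its argument "plan" is a list of rows, each an object of numbers: "tx", "ty", "tz": the shift along the tool's x, y, z scaled (see below); "yaw": the turn about the tool's z scaled (see below). In form: [{"tx": .., "ty": .., "tz": .., "yaw": ..}, ...]. A call has 1 to 20 rows; each row is the pose to reach, as a shift and turn from the pose commanded when the call began, along the tool's axes at that moment, turning the shorter way round; what a row does not reach only later rows make up. The controller multiplies each number of a shift by 400 mm and each number of a turn by 360 degrees. A row lasts 1/10 s, in which the tool goes at most 50 mm and 8.59 degrees, less where a joint would pass 70% of its speed; a pose out of reach is approached as far as the arm can. A call with a number of a shift or a turn outside -1 to 1 is refused whole. A call with a gripper value outside its range is refused whole. "hand" is the finger opening in mm, from 0 to 85.4, set as the call begins (left out, the last holds). The fingers move at their own pace and stop on an object; "squeeze" is the grip in N (left out, the last holds). Time passes only in rows, so rows that repeat a pose let the fingers close. It gives the time, the measured TCP pose, the force and the opening at its end, in the units of the state.
- arm.get_obs(): the state, without advancing time (a new reading comes with each control period).
- arm.read_camera(name): name is "scene" or "top"; returns a dict with "frame" (400x640x3 uint8, red, green, blue), "K" (3x3 intrinsics, pixels), "rvec" (rotation vector, rad) and "tvec" (3), from world to camera coordinates, as OpenCV has them. Camera axes: x right, y down, z forward; pixel columns grow to the right and rows downward; lengths in m; the calibration is good to about 2 mm. A picture is of the moment at which its call begins. There is no depth.
- arm.finish_job(): hands the job in, once; it reports no verdict.
Trained networks look in a picture, given as the dict that the camera call returned (one of the last four; its "shot" number tells which), for a name from the list of things; names that differ only in an ending like _2 or _b are one class to them, and where a whole thing is asked for, a point or a joint stands for the part that bears it (a point fixed in the world has none). Each returns a list of dicts, best first, with "p" (0 to 1); they miss things now and then, are a little off and sometimes report something else, mostly with a low value. They report only what shows in the picture. A call takes as long as a camera call. They do not tell look-alikes from the thing itself.
- arm.cut_out(label, picture): "pixels" (400x640 bool, what is visible of it) and "box" ([left, top, right, bottom] in pixels, round what is visible of it).
The state is a dict: "t": time; "joint_positions": joint angles; "joint_velocities": joint speeds; "joint_efforts": joint torques, N m; "ee_pos": TCP position; "tool_rot": TCP orientation; "contact_force": force on the tool from outside, world axes, zero at the start; "moment": the same for the moment, N m; "gripper_width": finger opening in m.
Only numpy, scipy, OpenCV 4.12 (cv2) and the standard library are available. Lean on these libraries where they do the work, as an engineer would, in place of code of your own. Each camera call takes 0.05 s, during which the arm holds its last target. There are 200 camera calls.

## Working session

There is one attempt and no reset: what is moved stays moved. The work goes in short steps, Python scripts to look and compute and a tool call to move; the robot and the scene stay as the last step left them, time stands still between calls to the robot, and variables do not carry over. Pictures are saved under pics/ and viewed, about 12 in all and at most 16, crops included, and the job is handed in when it is done.

Besides the shell and the picture viewer there is one more tool, called after "Request:" as name(argument=value, ...) on one line, values as JSON. send_rows: Moves the arm, as the interface text tells. Shifts and turns lie within -1 to 1; 1 stands for 400 mm of shift or 360 degrees of turn. Its arguments: {"type":"object","properties":{"plan":{"type":"array"},"hand":{"type":"number"},"squeeze":{"type":"number"}},"required":["plan"]}

```bash
mkdir -p pics; ls; cat > h.py <<'E'
import numpy as np, cv2
from workcell import arm
def cam(n): return arm.read_camera(n)
def ray(p,u,v,z):
    R=cv2.Rodrigues(np.array(p["rvec"],float))[0];t=np.array(p["tvec"],float).ravel()
    d=R.T@(np.linalg.inv(np.array(p["K"]))@np.array([u,v,1.]));c=-R.T@t
    return c+d*(z-c[2])/d[2]
def proj(p,X):
    return cv2.projectPoints(np.array(X,float).reshape(-1,3),np.array(p["rvec"],float),np.array(p["tvec"],float),np.array(p["K"],float),None)[0].reshape(-1,2)
def rect(p,mask,z):
    """bench-plane min area rect of the mask's biggest blob at height z"""
    cs=cv2.findContours(mask.astype(np.uint8),cv2.RETR_EXTERNAL,cv2.CHAIN_APPROX_NONE)[0]
    c=max(cs,key=cv2.contourArea).reshape(-1,2)
    w=np.array([ray(p,u,v,z)[:2] for u,v in c])*1000
    (cx,cy),(w_,h_),a=cv2.minAreaRect(w.astype(np.float32))
    if w_<h_: w_,h_,a=h_,w_,a+90
    return np.round([cx,cy,w_,h_,(a+90)%180-90],1)   # mm, angle of long side
def save(p,n,box=None,k=1):
    f=p["frame"][:,:,::-1]
    if box: f=f[box[1]:box[3],box[0]:box[2]]
    cv2.imwrite(f"pics/{n}.png",cv2.resize(f,None,fx=k,fy=k,interpolation=cv2.INTER_CUBIC))
E
python3 - <<'E'
from h import *
Z=dict(carrier_a=.01,ramp=.115,tray=.008,beaker=.07,jar=.052,forceps=.006,tissue_box=.075,notebook=.012,ice_tub=.085)
for n in("top","scene"):
    p=cam(n);save(p,n+"0")
    R=cv2.Rodrigues(np.array(p["rvec"]))[0];print(n,(-R.T@np.array(p["tvec"]).ravel()).round(3),p["K"][0])
    for l,z in Z.items():
        for d in arm.cut_out(l,p):
            if d["p"]>.2:print(l,round(d["p"],2),np.round(d["box"]),rect(p,d["pixels"],z))
E
```

```text
pics
top [0.374 0.035 1.335] [407.14752767   0.         319.66095956]
carrier_a 0.72 [280. 194. 298. 208.] [541.8 143.9  57.3  40.7  71.8]
carrier_a 0.7 [227. 205. 244. 219.] [511.3 316.4  53.1  38.7 -33.2]
carrier_a 0.63 [255. 178. 269. 196.] [593.7 234.1  55.4  41.7  18.6]
carrier_a 0.61 [256. 259. 275. 275.] [334.7 219.3  54.8  40.5  45.5]
carrier_a 0.55 [260. 225. 276. 243.] [433.3 214.   53.6  39.5 -63.8]
ramp 0.92 [310. 195. 342. 224.] [ 5.062e+02  2.370e+01  9.090e+01  8.140e+01 -5.000e-01]
tray 0.92 [362. 200. 426. 229.] [ 495.5 -189.6  203.3   95.7  -85.4]
beaker 0.58 [195. 149. 216. 171.] [664.9 406.4  76.5  55.8  44.9]
jar 0.55 [278. 136. 290. 153.] [7.207e+02 1.568e+02 4.340e+01 3.570e+01 1.000e-01]
jar 0.51 [359. 198. 423. 228.] [ 489.2 -181.5  194.1   88.9  -86.6]
forceps 0.61 [295. 237. 319. 272.] [374.7  82.2 115.3  23.2  26.5]
tissue_box 0.92 [106. 214. 191. 261.] [424.8 570.8 248.8 124.1  81.6]
tissue_box 0.56 [314. 195. 342. 222.] [ 5.09e+02  2.34e+01  9.07e+01  8.41e+01 -5.00e-01]
notebook 0.93 [454. 218. 499. 272.] [ 400.  -453.4  158.4  116.9    8.8]
ice_tub 0.6
[... 520 characters left out ...]
4  55.2  38.8  73.9]
ramp 0.79 [304. 183. 336. 232.] [557.1  58.1 212.3  99.4  39.1]
tray 0.56 [247. 174. 305. 207.] [ 496.4 -184.   202.4   94.8  -84.9]
tray 0.42 [357. 196. 360. 207.] [353.3  72.9  43.6  10.6  33.5]
beaker 0.97 [387. 296. 416. 324.] [686.6 420.8  93.   56.1  25.9]
jar 0.54 [304. 265. 319. 291.] [740.1 172.4  64.9  34.7  38.6]
forceps 0.72 [248. 175. 304. 210.] [ 497.2 -186.3  208.3  101.5  -86.3]
forceps 0.58 [358. 196. 359. 205.] [348.8  71.6  38.6   8.6  27.6]
tissue_box 0.59 [451. 242. 561. 329.] [456.3 578.3 222.  183.5  81.6]
notebook 0.84 [223. 142. 265. 166.] [ 409.7 -445.2  162.1  119.4    9.4]
ice_tub 0.84 [169. 141. 219. 185.] [ 633.1 -452.2  237.6  168.    82.8]
```

```bash
python3 - <<'E'
from h import *
a=cv2.imread("pics/top0.png")
cv2.imwrite("pics/topc.png",cv2.resize(a[100:300,180:450],None,fx=2.95,fy=2.95,interpolation=cv2.INTER_CUBIC))
b=cv2.imread("pics/scene0.png")
cv2.imwrite("pics/scenec.png",cv2.resize(b[140:300,220:440],None,fx=3.6,fy=3.6,interpolation=cv2.INTER_CUBIC))
E
```

```text
(no output)
```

View pics/topc.png

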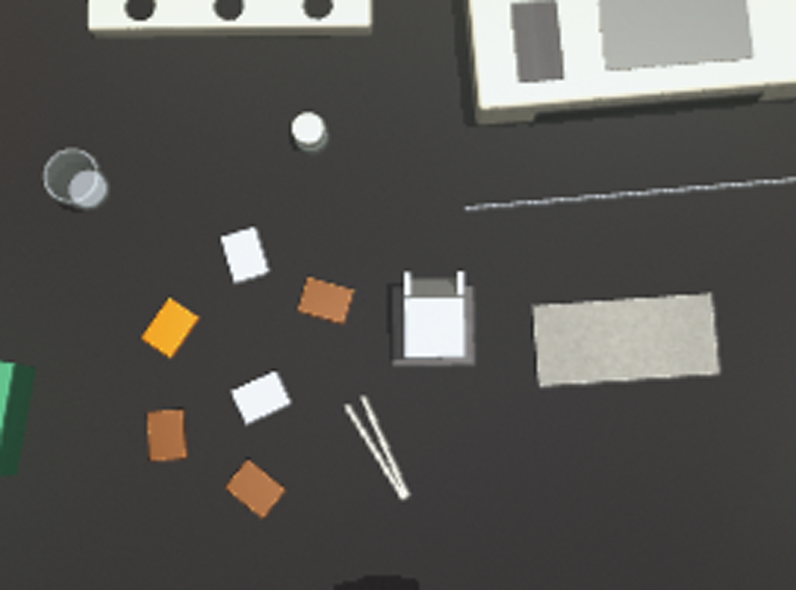

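View pics/scenec.png

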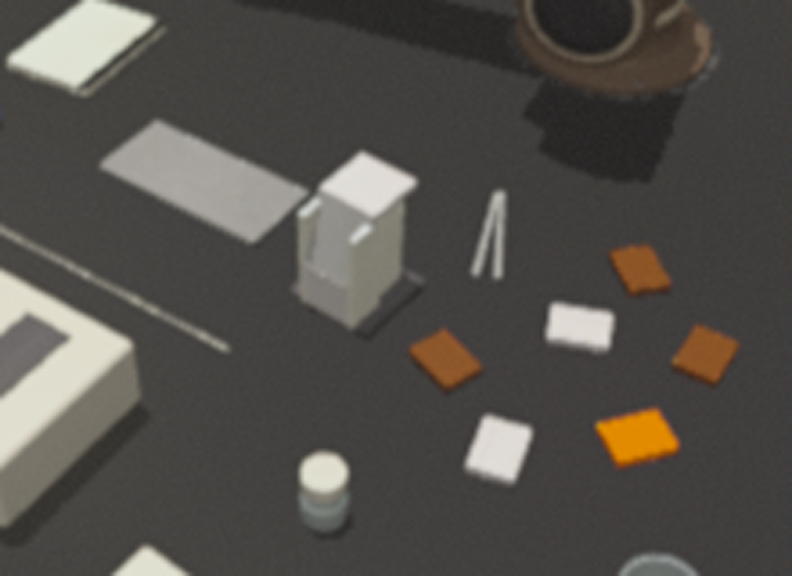

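Two white carriers are present, at top-crop (245,255) and (261,397); the brown and orange plates are look-alikes. The ramp deck is at (434,327) with its slope facing +x, the tray is at (626,340), and the line runs from (465,208) towards the upper right. Next I'll measure these precisely.

```bash
cat >> h.py <<'E'
from scipy.spatial.transform import Rotation as Ro
def blobs(p,z,lo=170,amin=60):
    """white blobs: rects at height z"""
    m=(p["frame"].min(2)>lo).astype(np.uint8)
    n,L,st,_=cv2.connectedComponentsWithStats(m)
    return [(st[i,:4],rect(p,cv2.resize((L==i).astype(np.uint8),None,fx=1,fy=1),z)) for i in range(1,n) if st[i,4]>amin]
def fit(p,box,z,frac=.5,k=8):
    """subpixel: upsample gray in box, Otsu threshold, min area rect on plane z"""
    x0,y0,x1,y1=[int(v) for v in box]
    g=cv2.cvtColor(p["frame"],cv2.COLOR_RGB2GRAY)[y0:y1,x0:x1]
    g=cv2.resize(g,None,fx=k,fy=k,interpolation=cv2.INTER_CUBIC)
    t,m=cv2.threshold(g,0,255,cv2.THRESH_OTSU)
    if frac!=.5:m=(g>frac).astype(np.uint8)*255
    cs=cv2.findContours(m,cv2.RETR_EXTERNAL,cv2.CHAIN_APPROX_NONE)[0]
    c=max(cs,key=cv2.contourArea).reshape(-1,2)
    w=np.array([ray(p,(u+.5)/k-.5+x0,(v+.5)/k-.5+y0,z)[:2] for u,v in c])*1000
    (cx,cy),(a,b),th=cv2.minAreaRect(w.astype(np.float32))
    if a<b:a,b,th=b,a,th+90
    return np.round([cx,cy,a,b,(th+90)%180-90],1)
def go(x,y,z,jaw=None):
    """numbers for a row bringing TCP to x,y,z (mm) with jaw axis at angle jaw deg (world, mod 180)"""
    o=arm.get_obs();R=Ro.from_rotvec(o["tool_rot"]).as_matrix()
    d=R.T@(np.array([x,y,z])/1000-o["ee_pos"])/.4
    cur=np.degrees(np.arctan2(R[1,0],R[0,0]));yw=0
    if jaw is not None: yw=-(((jaw-cur+90)%180)-90)/360
    q=o["joint_positions"]
    print("tx %.4f ty %.4f tz %.4f yaw %.4f"%(*d,yw),"jaw now %.1f"%cur,"pos",np.round(np.array(o["ee_pos"])*1000,1),"q6 %.2f"%q[5],"tilt",R[:,2].round(3))
E
python3 - <<'E'
from h import *
p=cam("top")
print("deck",fit(p,(305,190,350,230),.115,200),fit(p,(305,190,350,230),.115,180))
print("tray",fit(p,(352,190,436,239),.008))
print("c1",fit(p,(249,172,276,202),.01,130),"c2",fit(p,(254,219,282,249),.01,130))
# line
g=cv2.cvtColor(p["frame"],cv2.COLOR_RGB2GRAY).astype(float);P=[]
for u in range(342,470):
    v0=170-(u-337)*28/331*1; s=slice(int(v0)-6,int(v0)+7);c=g[s,u];w=np.clip(c-np.median(c)-15,0,None)
    if w.sum()>30:P.append(ray(p,u,(w*np.arange(s.start,s.stop)).sum()/w.sum(),0)[:2]*1000)
P=np.array(P);f=np.polyfit(P[:,1],P[:,0],1);print("line x=%.4f*y+%.1f"%tuple(f),len(P),np.std(P[:,0]-np.polyval(f,P[:,1])),P[:,1].min(),P[:,1].max())
go(433,214,60,0)
E
```

```text
deck [498.5  22.8  60.3  59.4  89.5] [498.3  22.5  61.3  60.9  89.8]
tray [ 493.6 -189.8  201.7   91.8  -86.4]
c1 [592.6 233.1  56.6  42.7  17.1] c2 [433.5 213.9  56.2  42.6 -64.5]
line x=-0.0780*y+644.3 121 0.5606082789314447 -431.2585930898779 -30.400630099896347
tx -1.5668 ty -1.1804 tz 0.4283 yaw -0.2107 jaw now -75.9 pos [ 128.2 -509.1  231.3] q6 1.57 tilt [ 0. -0. -1.]
```

Request:
send_rows(plan=[{"tx":-0.838,"ty":-0.86,"tz":0,"yaw":-0.2817},{"tx":-0.838,"ty":-0.86,"tz":0,"yaw":-0.2817},{"tx":-0.838,"ty":-0.86,"tz":0,"yaw":-0.2817},{"tx":-0.838,"ty":-0.86,"tz":0,"yaw":-0.2817},{"tx":-0.838,"ty":-0.86,"tz":0,"yaw":-0.2817},{"tx":-0.838,"ty":-0.86,"tz":0,"yaw":-0.2817},{"tx":-0.838,"ty":-0.86,"tz":0,"yaw":-0.2817},{"tx":-0.838,"ty":-0.86,"tz":0,"yaw":-0.2817},{"tx":-0.838,"ty":-0.86,"tz":0,"yaw":-0.2817},{"tx":-0.838,"ty":-0.86,"tz":0,"yaw":-0.2817},{"tx":-0.838,"ty":-0.86,"tz":0,"yaw":-0.2817},{"tx":-0.838,"ty":-0.86,"tz":0,"yaw":-0.2817},{"tx":-0.838,"ty":-0.86,"tz":0,"yaw":-0.2817},{"tx":-0.838,"ty":-0.86,"tz":0,"yaw":-0.2817}], hand=60, squeeze=30)

```text
t: 2.45
ee_pos: [0.3799, -0.1, 0.2314]
tool_rot: [3.065, 0.69, 0.0]
contact_force: [-0.4, 0.1, 0.6]
gripper_width: 0.0598
```

```bash
python3 -c "
from h import *
go(433.5,213.9,60,25.5)"
```

```text
tx 0.4574 ty -0.6516 tz 0.4284 yaw -0.0003 jaw now 25.4 pos [ 379.9 -100.   231.4] q6 0.87 tilt [ 0. -0. -1.]
```

Request:
send_rows(plan=[{"tx":0.457,"ty":-0.652,"tz":0.2,"yaw":0},{"tx":0.457,"ty":-0.652,"tz":0.2,"yaw":0},{"tx":0.457,"ty":-0.652,"tz":0.2,"yaw":0},{"tx":0.457,"ty":-0.652,"tz":0.2,"yaw":0},{"tx":0.457,"ty":-0.652,"tz":0.2,"yaw":0},{"tx":0.457,"ty":-0.652,"tz":0.2,"yaw":0},{"tx":0.457,"ty":-0.652,"tz":0.2,"yaw":0},{"tx":0.457,"ty":-0.652,"tz":0.2,"yaw":0},{"tx":0.457,"ty":-0.652,"tz":0.3,"yaw":0},{"tx":0.457,"ty":-0.652,"tz":0.4,"yaw":0},{"tx":0.457,"ty":-0.652,"tz":0.5,"yaw":0},{"tx":0.457,"ty":-0.652,"tz":0.55,"yaw":0},{"tx":0.457,"ty":-0.652,"tz":0.572,"yaw":0},{"tx":0.457,"ty":-0.652,"tz":0.572,"yaw":0},{"tx":0.457,"ty":-0.652,"tz":0.572,"yaw":0}])

```text
t: 3.95
ee_pos: [0.4333, 0.2141, 0.0038]
tool_rot: [-3.064, -0.693, -0.003]
contact_force: [0.5, 1.4, 0.9]
gripper_width: 0.0599
```

Request:
send_rows(plan=[{"tx":0,"ty":0,"tz":0,"yaw":0},{"tx":0,"ty":0,"tz":0,"yaw":0},{"tx":0,"ty":0,"tz":0,"yaw":0},{"tx":0,"ty":0,"tz":0,"yaw":0},{"tx":0,"ty":0,"tz":0,"yaw":0},{"tx":0,"ty":0,"tz":0,"yaw":0}], hand=30)

```text
t: 4.55
ee_pos: [0.4336, 0.2146, 0.0042]
tool_rot: [-3.064, -0.694, -0.005]
contact_force: [-0.8, -0.3, 6.5]
gripper_width: 0.0387
```

```bash
python3 -c "
from h import *
go(490,22.8,150,90)"
```

```text
tx -0.0783 ty 0.4936 tz -0.3645 yaw -0.1791 jaw now 25.5 pos [433.6 214.6   4.2] q6 1.58 tilt [ 0.003  0.001 -1.   ]
```

Request:
send_rows(plan=[{"tx":0,"ty":0,"tz":-0.05,"yaw":0},{"tx":0,"ty":0,"tz":-0.15,"yaw":0},{"tx":0,"ty":0,"tz":-0.27,"yaw":0},{"tx":0,"ty":0,"tz":-0.39,"yaw":0},{"tx":-0.044,"ty":0.51,"tz":-0.4,"yaw":-0.179},{"tx":-0.044,"ty":0.51,"tz":-0.4,"yaw":-0.179},{"tx":-0.044,"ty":0.51,"tz":-0.4,"yaw":-0.179},{"tx":-0.044,"ty":0.51,"tz":-0.4,"yaw":-0.179},{"tx":-0.044,"ty":0.51,"tz":-0.4,"yaw":-0.179},{"tx":-0.044,"ty":0.51,"tz":-0.4,"yaw":-0.179},{"tx":-0.044,"ty":0.51,"tz":-0.4,"yaw":-0.179},{"tx":-0.044,"ty":0.51,"tz":-0.4,"yaw":-0.179},{"tx":-0.044,"ty":0.51,"tz":-0.37,"yaw":-0.179},{"tx":-0.044,"ty":0.51,"tz":-0.37,"yaw":-0.179},{"tx":-0.044,"ty":0.51,"tz":-0.37,"yaw":-0.179}])

```text
t: 6.05
ee_pos: [0.504, 0.0226, 0.15]
tool_rot: [-2.224, -2.218, 0.001]
contact_force: [0.2, -0.5, -1.2]
gripper_width: 0.0389
```

```bash
python3 -c "
from h import *
go(505,22.8,121,90)
p=cam('scene');save(p,'s1',(270,110,400,250),4)"
```

```text
tx 0.0005 ty 0.0025 tz 0.0725 yaw -0.0004 jaw now 89.9 pos [504.   22.6 150. ] q6 0.05 tilt [-0.001 -0.    -1.   ]
```

View pics/s1.png

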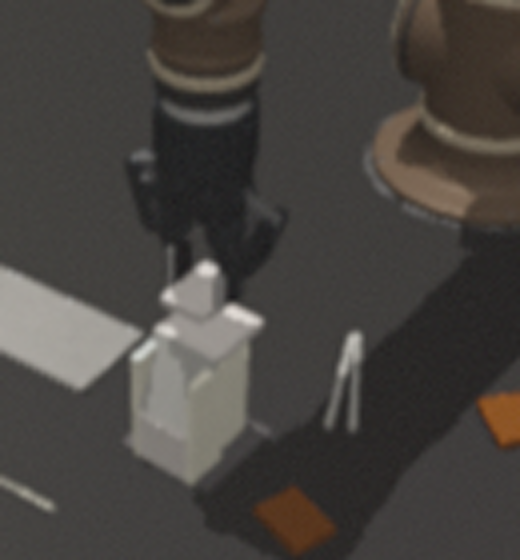

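The carrier is held over the deck (crop (200,290)) and may be pitched a little in the grip. I'll lower it gently so the deck levels it.

Request:
send_rows(plan=[{"tx":0,"ty":0.0025,"tz":0.02,"yaw":0},{"tx":0,"ty":0.0025,"tz":0.035,"yaw":0},{"tx":0,"ty":0.0025,"tz":0.05,"yaw":0},{"tx":0,"ty":0.0025,"tz":0.06,"yaw":0},{"tx":0,"ty":0.0025,"tz":0.066,"yaw":0},{"tx":0,"ty":0.0025,"tz":0.07,"yaw":0},{"tx":0,"ty":0.0025,"tz":0.073,"yaw":0},{"tx":0,"ty":0.0025,"tz":0.075,"yaw":0},{"tx":0,"ty":0.0025,"tz":0.075,"yaw":0}])

```text
t: 7.0
ee_pos: [0.5055, 0.0225, 0.1206]
tool_rot: [2.221, 2.221, 0.0]
contact_force: [0.8, 0.1, -0.9]
gripper_width: 0.0385
```

Request:
send_rows(plan=[{"tx":0,"ty":0,"tz":0,"yaw":0},{"tx":0,"ty":0,"tz":0,"yaw":0},{"tx":0,"ty":0,"tz":0,"yaw":0},{"tx":0,"ty":0,"tz":-0.03,"yaw":0},{"tx":0,"ty":0,"tz":-0.1,"yaw":0},{"tx":0,"ty":-0.12,"tz":-0.15,"yaw":0},{"tx":0,"ty":-0.24,"tz":-0.15,"yaw":0},{"tx":0,"ty":-0.36,"tz":-0.15,"yaw":0},{"tx":0,"ty":-0.36,"tz":-0.15,"yaw":0}], hand=56)

```text
t: 7.9
ee_pos: [0.3567, 0.0224, 0.1817]
tool_rot: [-2.221, -2.222, 0.0]
contact_force: [0.6, 0.3, -0.0]
gripper_width: 0.0561
```

```bash
python3 -c "
from h import *
go(445,22.8,121,90)
p=cam('scene');save(p,'s2',(290,150,370,250),5)
q=cam('top');save(q,'t2',(290,180,350,240),6)
a=cv2.imread('pics/s2.png');b=cv2.imread('pics/t2.png');c=np.zeros((500,760,3),np.uint8);c[:,:400]=a;c[:360,400:]=b;cv2.imwrite('pics/m2.png',c)"
```

```text
tx 0.0010 ty 0.2209 tz 0.1517 yaw 0.0000 jaw now 90.0 pos [356.7  22.4 181.7] q6 0.06 tilt [-0.  0. -1.]
```

View pics/m2.png

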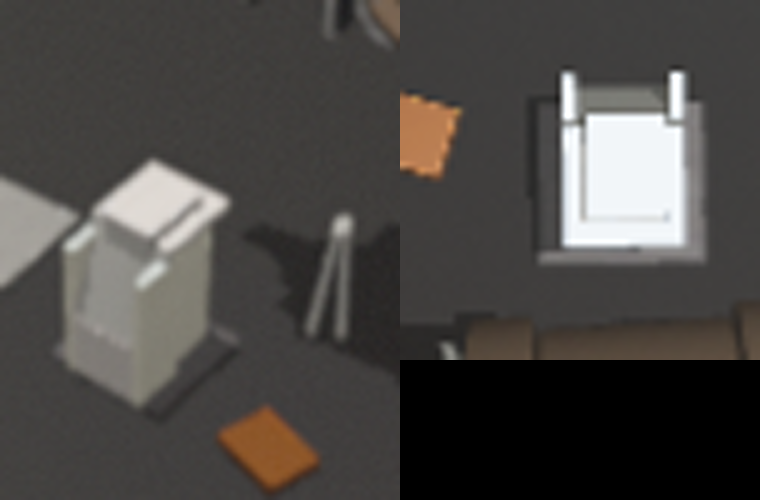

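The carrier lies flat and square on the deck, overhanging the front edge slightly. Now I'll push it from behind with the fingers shut.

Request:
send_rows(plan=[{"tx":0,"ty":0.1,"tz":0,"yaw":0},{"tx":0.001,"ty":0.2,"tz":0.02,"yaw":0},{"tx":0.001,"ty":0.221,"tz":0.1,"yaw":0},{"tx":0.001,"ty":0.221,"tz":0.15,"yaw":0},{"tx":0.001,"ty":0.221,"tz":0.15,"yaw":0},{"tx":0.001,"ty":0.221,"tz":0.15,"yaw":0}], hand=0)

```text
t: 8.6
ee_pos: [0.4506, 0.0229, 0.1207]
tool_rot: [-2.221, -2.221, 0.001]
contact_force: [-0.2, -0.6, -0.0]
gripper_width: 0.0002
```

Request:
send_rows(plan=[{"tx":0,"ty":0.02,"tz":0,"yaw":0},{"tx":0,"ty":0.04,"tz":0,"yaw":0},{"tx":0,"ty":0.06,"tz":0,"yaw":0},{"tx":0,"ty":0.08,"tz":0,"yaw":0},{"tx":0,"ty":0.1,"tz":0,"yaw":0},{"tx":0,"ty":0.12,"tz":0,"yaw":0},{"tx":0,"ty":0.14,"tz":0,"yaw":0},{"tx":0,"ty":0.155,"tz":0,"yaw":0},{"tx":0,"ty":0.17,"tz":0,"yaw":0},{"tx":0,"ty":0.17,"tz":0,"yaw":0},{"tx":0,"ty":0.12,"tz":-0.05,"yaw":0},{"tx":0,"ty":0,"tz":-0.15,"yaw":0},{"tx":0,"ty":-0.12,"tz":-0.2,"yaw":0},{"tx":0,"ty":-0.24,"tz":-0.2,"yaw":0},{"tx":0,"ty":-0.24,"tz":-0.2,"yaw":0}], hand=0)

```text
t: 10.1
ee_pos: [0.3501, 0.0229, 0.2018]
tool_rot: [2.221, 2.221, 0.001]
contact_force: [-0.0, 0.4, -0.3]
gripper_width: 0.0001
```

```bash
python3 -c "
from h import *
p=cam('scene');save(p,'s3',(290,150,370,250),5)
q=cam('top');save(q,'t3',(290,160,350,240),6)
a=cv2.imread('pics/s3.png');b=cv2.imread('pics/t3.png');c=np.zeros((500,760,3),np.uint8);c[:,:400]=a;c[:480,400:]=b;cv2.imwrite('pics/m3.png',c)"
```

```text
(no output)
```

View pics/m3.png

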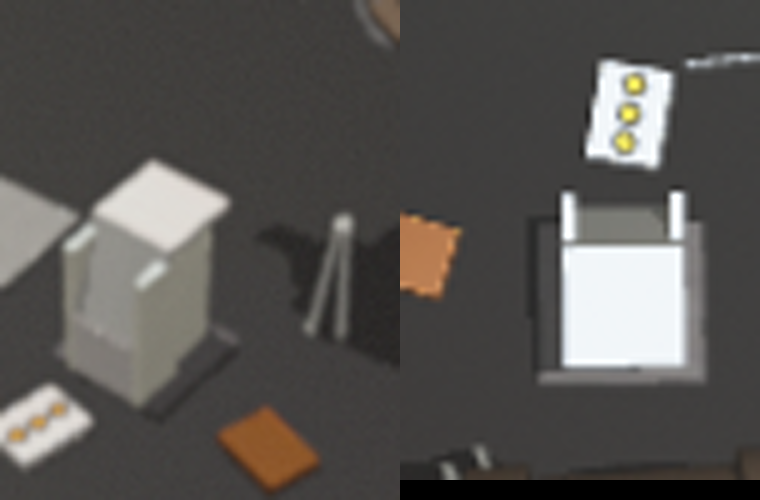

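It turned over: three samples are visible, and the carrier is at crop (630,113), just beyond the ramp.

```bash
python3 -c "
from h import *
q=cam('top')
print('car',fit(q,(318,166,338,192),.01,150),'tray',fit(q,(352,190,436,239),.008))
c=fit(q,(318,166,338,192),.01,150)
go(c[0],c[1],100,c[4]+90)"
```

```text
car [615.2  17.4  55.8  41.5 -10.1] tray [ 493.6 -189.8  201.7   91.8  -86.4]
tx -0.0140 ty 0.6523 tz 0.2535 yaw 0.0281 jaw now 90.0 pos [354.1  23.  200.9] q6 0.06 tilt [ 0.002  0.    -1.   ]
```

Request:
send_rows(plan=[{"tx":-0.007,"ty":0.3,"tz":0,"yaw":0.028},{"tx":-0.014,"ty":0.65,"tz":0,"yaw":0.028},{"tx":-0.014,"ty":0.65,"tz":0,"yaw":0.028},{"tx":-0.014,"ty":0.65,"tz":0,"yaw":0.028},{"tx":-0.014,"ty":0.65,"tz":0,"yaw":0.028},{"tx":-0.014,"ty":0.65,"tz":0,"yaw":0.028},{"tx":-0.014,"ty":0.65,"tz":0.1,"yaw":0.028},{"tx":-0.014,"ty":0.65,"tz":0.2,"yaw":0.028},{"tx":-0.014,"ty":0.65,"tz":0.25,"yaw":0.028},{"tx":-0.014,"ty":0.65,"tz":0.3,"yaw":0.028},{"tx":-0.014,"ty":0.65,"tz":0.3,"yaw":0.028},{"tx":-0.014,"ty":0.65,"tz":0.3,"yaw":0.028}], hand=60)

```text
t: 11.45
ee_pos: [0.614, 0.0172, 0.0798]
tool_rot: [-2.408, -2.017, 0.002]
contact_force: [0.4, -0.4, -0.1]
gripper_width: 0.0602
```

```bash
python3 -c "
from h import *
go(615.2,17.4,5,79.9)"
```

```text
tx 0.0010 ty 0.0031 tz 0.1871 yaw 0.0000 jaw now 79.9 pos [614.   17.2  79.8] q6 0.20 tilt [-0.001 -0.    -1.   ]
```

Request:
send_rows(plan=[{"tx":0.001,"ty":0.003,"tz":0.08,"yaw":0},{"tx":0.001,"ty":0.003,"tz":0.14,"yaw":0},{"tx":0.001,"ty":0.003,"tz":0.175,"yaw":0},{"tx":0.001,"ty":0.003,"tz":0.187,"yaw":0},{"tx":0.001,"ty":0.003,"tz":0.187,"yaw":0},{"tx":0.001,"ty":0.003,"tz":0.187,"yaw":0}])

```text
t: 12.05
ee_pos: [0.6162, 0.0175, 0.0071]
tool_rot: [2.407, 2.017, 0.003]
contact_force: [0.3, 0.3, -0.6]
gripper_width: 0.0598
```

Request:
send_rows(plan=[{"tx":0,"ty":0,"tz":0,"yaw":0},{"tx":0,"ty":0,"tz":0,"yaw":0},{"tx":0,"ty":0,"tz":0,"yaw":0},{"tx":0,"ty":0,"tz":0,"yaw":0},{"tx":0,"ty":0,"tz":0,"yaw":0},{"tx":0,"ty":0,"tz":-0.03,"yaw":0},{"tx":0,"ty":0,"tz":-0.08,"yaw":0},{"tx":0,"ty":0,"tz":-0.15,"yaw":0},{"tx":0,"ty":0,"tz":-0.2,"yaw":0},{"tx":0,"ty":0,"tz":-0.2,"yaw":0}], hand=30)

```text
t: 13.05
ee_pos: [0.6172, 0.0175, 0.0899]
tool_rot: [2.405, 2.015, 0.008]
contact_force: [-0.4, 0.4, 0.0]
gripper_width: 0.0383
```

```bash
python3 -c "
from h import *
import math
a=math.radians(3.6)
X=[493.6-45*-math.sin(a)*-1*-1*0+45*math.sin(a), -189.8-45*math.cos(a)]
print(X)
go(X[0],X[1],60,3.6)"
```

```text
[496.42557337881914, -234.71120277927224]
tx -0.6738 ty -0.1873 tz 0.0727 yaw 0.2120 jaw now 79.9 pos [617.2  17.5  89.9] q6 0.20 tilt [ 0.006  0.    -1.   ]
```

Request:
send_rows(plan=[{"tx":0,"ty":0,"tz":-0.1,"yaw":0},{"tx":-0.1,"ty":0,"tz":-0.15,"yaw":0.02},{"tx":-0.22,"ty":-0.06,"tz":-0.15,"yaw":0.04},{"tx":-0.674,"ty":-0.187,"tz":-0.1,"yaw":0.212},{"tx":-0.674,"ty":-0.187,"tz":-0.1,"yaw":0.212},{"tx":-0.674,"ty":-0.187,"tz":-0.1,"yaw":0.212},{"tx":-0.674,"ty":-0.187,"tz":-0.1,"yaw":0.212},{"tx":-0.674,"ty":-0.187,"tz":0,"yaw":0.212},{"tx":-0.674,"ty":-0.187,"tz":0.05,"yaw":0.212},{"tx":-0.674,"ty":-0.187,"tz":0.1,"yaw":0.212},{"tx":-0.674,"ty":-0.187,"tz":0.1,"yaw":0.212},{"tx":-0.674,"ty":-0.187,"tz":0.1,"yaw":0.212},{"tx":-0.674,"ty":-0.187,"tz":0.1,"yaw":0.212},{"tx":-0.674,"ty":-0.187,"tz":0.1,"yaw":0.212}])

```text
t: 14.45
ee_pos: [0.4946, -0.2349, 0.0461]
tool_rot: [3.14, 0.1, 0.001]
contact_force: [0.5, 0.3, -0.3]
gripper_width: 0.0381
```

```bash
python3 -c "
from h import *
go(496.4,-234.7,14,3.6)
p=cam('scene');save(p,'s4',(220,140,320,230),6)
q=cam('top');print('tray',fit(q,(352,190,436,239),.008))"
```

```text
tx 0.0045 ty -0.0003 tz 0.0802 yaw 0.0001 jaw now 3.6 pos [ 494.6 -234.9   46.1] q6 1.06 tilt [ 0.001 -0.    -1.   ]
tray [ 491.6 -167.6  157.5   94.3  -85.9]
```

View pics/s4.png

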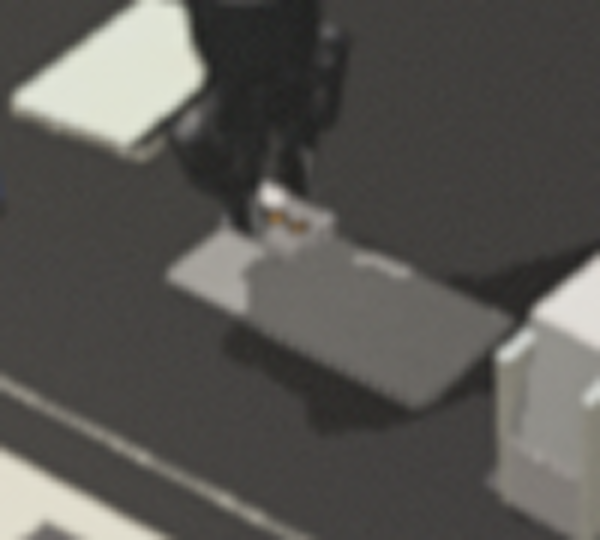

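The carrier is held level over the right part of the tray, so I'll lower and release it.

Request:
send_rows(plan=[{"tx":0.004,"ty":0,"tz":0.03,"yaw":0},{"tx":0.004,"ty":0,"tz":0.055,"yaw":0},{"tx":0.004,"ty":0,"tz":0.068,"yaw":0},{"tx":0.004,"ty":0,"tz":0.076,"yaw":0},{"tx":0.004,"ty":0,"tz":0.08,"yaw":0},{"tx":0.004,"ty":0,"tz":0.082,"yaw":0},{"tx":0.004,"ty":0,"tz":0.082,"yaw":0}])

```text
t: 15.25
ee_pos: [0.4951, -0.2343, 0.015]
tool_rot: [-3.14, -0.099, 0.0]
contact_force: [-9.9, 5.3, 20.9]
gripper_width: 0.0377
```

Request:
send_rows(plan=[{"tx":0,"ty":0,"tz":0,"yaw":0},{"tx":0,"ty":0,"tz":0,"yaw":0},{"tx":0,"ty":0,"tz":0,"yaw":0},{"tx":0,"ty":0,"tz":-0.05,"yaw":0},{"tx":0,"ty":0,"tz":-0.15,"yaw":0},{"tx":0,"ty":0,"tz":-0.27,"yaw":0},{"tx":0,"ty":0,"tz":-0.39,"yaw":0},{"tx":0,"ty":0,"tz":-0.5,"yaw":0},{"tx":-0.12,"ty":-0.12,"tz":-0.5,"yaw":0},{"tx":-0.24,"ty":-0.24,"tz":-0.5,"yaw":0},{"tx":-0.3,"ty":-0.4,"tz":-0.5,"yaw":0},{"tx":-0.3,"ty":-0.4,"tz":-0.5,"yaw":0},{"tx":-0.3,"ty":-0.4,"tz":-0.5,"yaw":0}], hand=56)

```text
t: 16.55
ee_pos: [0.363, -0.0796, 0.2131]
tool_rot: [-3.139, -0.104, 0.001]
contact_force: [0.8, -1.1, 0.5]
gripper_width: 0.056
```

```bash
python3 -c "
from h import *
q=cam('top');print('tray',fit(q,(352,190,436,239),.008,110));c=fit(q,(249,172,276,202),.01,130);print('c1',c);print('placed',[(s,r) for s,r in blobs(q,.018,190) if 340<s[0]<440 and s[1]>180])
save(q,'t5',(240,140,440,240),4)
go(c[0],c[1],80,c[4]+90)"
```

```text
tray [ 493.6 -189.9  202.6   92.7  -86.4]
c1 [592.6 233.1  56.6  42.7  17.1]
placed [(array([397, 207,  18,  14], dtype=int32), array([ 496.3, -233.5,   56. ,   41.6,  -84.2]))]
tx 0.6198 ty -0.7458 tz 0.3333 yaw 0.2130 jaw now 3.8 pos [364.7 -80.9 213.2] q6 1.29 tilt [ 0.001 -0.    -1.   ]
```

View pics/t5.png

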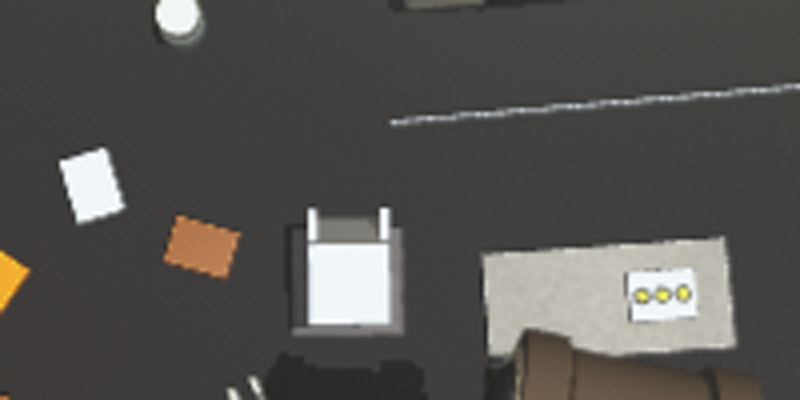

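The first carrier is on the tray, samples up. Carrier 2 is where it was.

Request:
send_rows(plan=[{"tx":0.62,"ty":-0.746,"tz":0,"yaw":-0.287},{"tx":0.62,"ty":-0.746,"tz":0,"yaw":-0.287},{"tx":0.62,"ty":-0.746,"tz":0,"yaw":-0.287},{"tx":0.62,"ty":-0.746,"tz":0,"yaw":-0.287},{"tx":0.62,"ty":-0.746,"tz":0,"yaw":-0.287},{"tx":0.62,"ty":-0.746,"tz":0,"yaw":-0.287},{"tx":0.62,"ty":-0.746,"tz":0,"yaw":-0.287},{"tx":0.62,"ty":-0.746,"tz":0,"yaw":-0.287},{"tx":0.62,"ty":-0.746,"tz":0.1,"yaw":-0.287},{"tx":0.62,"ty":-0.746,"tz":0.2,"yaw":-0.287},{"tx":0.62,"ty":-0.746,"tz":0.3,"yaw":-0.287},{"tx":0.62,"ty":-0.746,"tz":0.35,"yaw":-0.287},{"tx":0.62,"ty":-0.746,"tz":0.35,"yaw":-0.287},{"tx":0.62,"ty":-0.746,"tz":0.35,"yaw":-0.287},{"tx":0.62,"ty":-0.746,"tz":0.35,"yaw":-0.287}], hand=60)

```text
t: 18.1
ee_pos: [0.5965, 0.2309, 0.0745]
tool_rot: [1.874, 2.52, 0.004]
contact_force: [-0.6, -0.6, 0.4]
gripper_width: 0.0601
```

```bash
python3 -c "
from h import *
go(592.6,233.1,5,107.1)"
```

```text
tx 0.0081 ty -0.0081 tz 0.1738 yaw -0.0010 jaw now 106.7 pos [596.5 230.9  74.5] q6 0.08 tilt [ 0.003  0.001 -1.   ]
```

Request:
send_rows(plan=[{"tx":0.008,"ty":-0.008,"tz":0.06,"yaw":-0.001},{"tx":0.008,"ty":-0.008,"tz":0.12,"yaw":-0.001},{"tx":0.008,"ty":-0.008,"tz":0.16,"yaw":-0.001},{"tx":0.008,"ty":-0.008,"tz":0.174,"yaw":-0.001},{"tx":0.008,"ty":-0.008,"tz":0.174,"yaw":-0.001},{"tx":0.008,"ty":-0.008,"tz":0.174,"yaw":-0.001}])

```text
t: 18.7
ee_pos: [0.592, 0.2333, 0.005]
tool_rot: [1.863, 2.528, 0.003]
contact_force: [-0.1, -0.7, 0.7]
gripper_width: 0.0602
```

Request:
send_rows(plan=[{"tx":0,"ty":0,"tz":0,"yaw":0},{"tx":0,"ty":0,"tz":0,"yaw":0},{"tx":0,"ty":0,"tz":0,"yaw":0},{"tx":0,"ty":0,"tz":0,"yaw":0},{"tx":0,"ty":0,"tz":0,"yaw":0},{"tx":0,"ty":0,"tz":-0.03,"yaw":0},{"tx":0,"ty":0,"tz":-0.08,"yaw":0},{"tx":0,"ty":0,"tz":-0.2,"yaw":0},{"tx":0,"ty":0,"tz":-0.3,"yaw":0},{"tx":0,"ty":0,"tz":-0.4,"yaw":0},{"tx":0,"ty":0,"tz":-0.4,"yaw":0},{"tx":0,"ty":0,"tz":-0.4,"yaw":0}], hand=30)

```text
t: 19.9
ee_pos: [0.5915, 0.2331, 0.1651]
tool_rot: [1.862, 2.529, 0.004]
contact_force: [-0.5, -0.2, -0.1]
gripper_width: 0.0389
```

```bash
python3 -c "
from h import *
go(505,22.8,121,90)"
```

```text
tx -0.4380 ty -0.3630 tz 0.1091 yaw 0.0480 jaw now 107.3 pos [591.5 233.1 165.1] q6 0.07 tilt [ 0.003  0.001 -1.   ]
```

Request:
send_rows(plan=[{"tx":-0.438,"ty":-0.363,"tz":0,"yaw":0.048},{"tx":-0.438,"ty":-0.363,"tz":0,"yaw":0.048},{"tx":-0.438,"ty":-0.363,"tz":0,"yaw":0.048},{"tx":-0.438,"ty":-0.363,"tz":0,"yaw":0.048},{"tx":-0.438,"ty":-0.363,"tz":0,"yaw":0.048},{"tx":-0.438,"ty":-0.363,"tz":0,"yaw":0.048},{"tx":-0.438,"ty":-0.363,"tz":0.05,"yaw":0.048},{"tx":-0.438,"ty":-0.363,"tz":0.05,"yaw":0.048},{"tx":-0.438,"ty":-0.363,"tz":0.05,"yaw":0.048},{"tx":-0.438,"ty":-0.363,"tz":0.05,"yaw":0.048}])

```text
t: 20.9
ee_pos: [0.5045, 0.0231, 0.1434]
tool_rot: [-2.22, -2.222, 0.0]
contact_force: [1.0, -0.5, -1.0]
gripper_width: 0.0384
```

```bash
python3 -c "
from h import *
go(505,22.8,120.5,90)"
```

```text
tx -0.0006 ty 0.0014 tz 0.0572 yaw 0.0001 jaw now 90.0 pos [504.5  23.1 143.4] q6 0.04 tilt [-0.  0. -1.]
```

Request:
send_rows(plan=[{"tx":0,"ty":0,"tz":0.02,"yaw":0},{"tx":0,"ty":0,"tz":0.035,"yaw":0},{"tx":0,"ty":0,"tz":0.045,"yaw":0},{"tx":0,"ty":0,"tz":0.052,"yaw":0},{"tx":0,"ty":0,"tz":0.056,"yaw":0},{"tx":0,"ty":0,"tz":0.058,"yaw":0},{"tx":0,"ty":0,"tz":0.058,"yaw":0}])

```text
t: 21.6
ee_pos: [0.5043, 0.0225, 0.1202]
tool_rot: [2.222, 2.221, 0.0]
contact_force: [-0.0, -0.6, -0.9]
gripper_width: 0.0386
```

Request:
send_rows(plan=[{"tx":0,"ty":0,"tz":0,"yaw":0},{"tx":0,"ty":0,"tz":0,"yaw":0},{"tx":0,"ty":0,"tz":0,"yaw":0},{"tx":0,"ty":0,"tz":-0.03,"yaw":0},{"tx":0,"ty":0,"tz":-0.1,"yaw":0},{"tx":0,"ty":-0.12,"tz":-0.15,"yaw":0},{"tx":0,"ty":-0.24,"tz":-0.15,"yaw":0},{"tx":0,"ty":-0.36,"tz":-0.15,"yaw":0},{"tx":0,"ty":-0.36,"tz":-0.15,"yaw":0},{"tx":0,"ty":-0.36,"tz":-0.15,"yaw":0}], hand=56)

```text
t: 22.6
ee_pos: [0.3602, 0.0225, 0.1814]
tool_rot: [2.22, 2.22, 0.004]
contact_force: [0.2, 0.2, 1.0]
gripper_width: 0.0561
```

```bash
python3 -c "
from h import *
go(445,22.8,121,90)
p=cam('scene');save(p,'s6',(290,150,370,250),5)
q=cam('top');save(q,'t6',(290,180,350,240),6)
a=cv2.imread('pics/s6.png');b=cv2.imread('pics/t6.png');c=np.zeros((500,760,3),np.uint8);c[:,:400]=a;c[:360,400:]=b;cv2.imwrite('pics/m6.png',c)"
```

```text
tx 0.0006 ty 0.2115 tz 0.1518 yaw 0.0000 jaw now 90.0 pos [360.2  22.5 181.4] q6 0.06 tilt [ 0.003  0.    -1.   ]
```

View pics/m6.png

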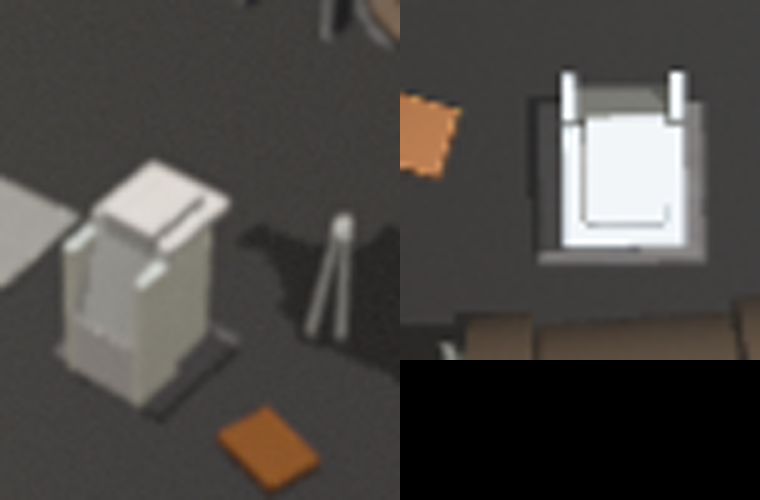

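The second carrier is also square on the deck. I'll repeat the same push.

Request:
send_rows(plan=[{"tx":0,"ty":0.1,"tz":0,"yaw":0},{"tx":0.001,"ty":0.2,"tz":0.02,"yaw":0},{"tx":0.001,"ty":0.217,"tz":0.1,"yaw":0},{"tx":0.001,"ty":0.217,"tz":0.15,"yaw":0},{"tx":0.001,"ty":0.217,"tz":0.15,"yaw":0},{"tx":0.001,"ty":0.217,"tz":0.15,"yaw":0}], hand=0)

```text
t: 23.3
ee_pos: [0.4476, 0.0229, 0.12]
tool_rot: [-2.221, -2.221, 0.002]
contact_force: [-0.2, 0.1, -0.1]
gripper_width: 0.0002
```

Request:
send_rows(plan=[{"tx":0,"ty":0.02,"tz":0,"yaw":0},{"tx":0,"ty":0.04,"tz":0,"yaw":0},{"tx":0,"ty":0.06,"tz":0,"yaw":0},{"tx":0,"ty":0.08,"tz":0,"yaw":0},{"tx":0,"ty":0.1,"tz":0,"yaw":0},{"tx":0,"ty":0.12,"tz":0,"yaw":0},{"tx":0,"ty":0.14,"tz":0,"yaw":0},{"tx":0,"ty":0.155,"tz":0,"yaw":0},{"tx":0,"ty":0.17,"tz":0,"yaw":0},{"tx":0,"ty":0.17,"tz":0,"yaw":0},{"tx":0,"ty":0.12,"tz":-0.05,"yaw":0},{"tx":0,"ty":0,"tz":-0.15,"yaw":0},{"tx":0,"ty":-0.12,"tz":-0.2,"yaw":0},{"tx":0,"ty":-0.24,"tz":-0.2,"yaw":0},{"tx":0,"ty":-0.24,"tz":-0.2,"yaw":0},{"tx":0,"ty":-0.24,"tz":-0.2,"yaw":0}], hand=0)

```text
t: 24.9
ee_pos: [0.35, 0.0229, 0.2008]
tool_rot: [2.22, 2.22, 0.003]
contact_force: [0.1, -0.5, -0.3]
gripper_width: 0.0002
```

```bash
python3 -c "
from h import *
q=cam('top');save(q,'t7',(290,150,440,240),5)
c=fit(q,(308,160,350,193),.01,150);print(c,[(s,r) for s,r in blobs(q,.01) if 300<s[0]<350 and s[1]<200])
go(c[0],c[1],100,c[4]+90)"
```

```text
[ 6.182e+02  2.100e+01  5.450e+01  4.050e+01 -6.000e-01] [(array([317,  54,  37,  22], dtype=int32), array([1002.9,  -17.8,  120.5,   76.3,   71.8])), (array([338,  80, 123,  57], dtype=int32), array([ 855.4, -224. ,  397. ,  165.2,  -85.6])), (array([321, 170,  12,  16], dtype=int32), array([ 6.188e+02,  2.170e+01,  5.030e+01,  3.640e+01, -6.000e-01]))]
tx -0.0048 ty 0.6668 tz 0.2525 yaw 0.0017 jaw now 90.0 pos [351.3  22.9 200.5] q6 0.07 tilt [ 0.002  0.    -1.   ]
```

View pics/t7.png

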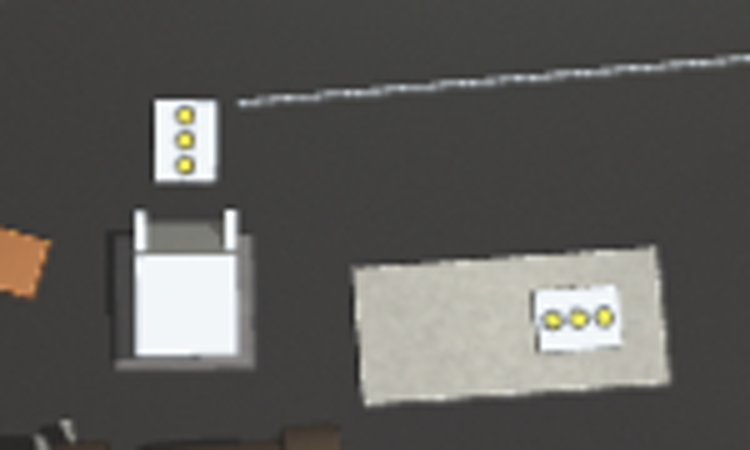

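The second carrier also landed samples up, at crop (185,140).

Request:
send_rows(plan=[{"tx":-0.005,"ty":0.3,"tz":0,"yaw":0.002},{"tx":-0.005,"ty":0.667,"tz":0,"yaw":0.002},{"tx":-0.005,"ty":0.667,"tz":0,"yaw":0.002},{"tx":-0.005,"ty":0.667,"tz":0,"yaw":0.002},{"tx":-0.005,"ty":0.667,"tz":0,"yaw":0.002},{"tx":-0.005,"ty":0.667,"tz":0,"yaw":0.002},{"tx":-0.005,"ty":0.667,"tz":0.1,"yaw":0.002},{"tx":-0.005,"ty":0.667,"tz":0.2,"yaw":0.002},{"tx":-0.005,"ty":0.667,"tz":0.25,"yaw":0.002},{"tx":-0.005,"ty":0.667,"tz":0.3,"yaw":0.002},{"tx":-0.005,"ty":0.667,"tz":0.3,"yaw":0.002},{"tx":-0.005,"ty":0.667,"tz":0.3,"yaw":0.002},{"tx":-0.005,"ty":0.667,"tz":0.3,"yaw":0.002}], hand=60)

```text
t: 26.25
ee_pos: [0.6191, 0.0208, 0.0809]
tool_rot: [2.235, 2.206, 0.002]
contact_force: [-0.9, -0.4, 1.1]
gripper_width: 0.0603
```

```bash
python3 -c "
from h import *
go(618.2,21.0,5,89.4)
q=cam('top');print('tray',fit(q,(352,190,436,239),.008,110));print('placed',[(s,r) for s,r in blobs(q,.018,190) if 340<s[0]<440 and s[1]>180])"
```

```text
tx 0.0004 ty -0.0025 tz 0.1896 yaw -0.0004 jaw now 89.3 pos [619.1  20.8  80.9] q6 0.05 tilt [ 0.001  0.    -1.   ]
tray [ 493.8 -190.9  201.2   93.2  -86.5]
placed [(array([363, 200,  60,  30], dtype=int32), array([ 493.3, -190.4,  190.4,   87. ,  -86.5]))]
```

Request:
send_rows(plan=[{"tx":0,"ty":-0.0025,"tz":0.08,"yaw":0},{"tx":0,"ty":-0.0025,"tz":0.14,"yaw":0},{"tx":0,"ty":-0.0025,"tz":0.175,"yaw":0},{"tx":0,"ty":-0.0025,"tz":0.19,"yaw":0},{"tx":0,"ty":-0.0025,"tz":0.19,"yaw":0},{"tx":0,"ty":-0.0025,"tz":0.19,"yaw":0}])

```text
t: 26.9
ee_pos: [0.6177, 0.0209, 0.0054]
tool_rot: [2.235, 2.206, 0.002]
contact_force: [0.7, -0.5, 0.3]
gripper_width: 0.06
```

Request:
send_rows(plan=[{"tx":0,"ty":0,"tz":0,"yaw":0},{"tx":0,"ty":0,"tz":0,"yaw":0},{"tx":0,"ty":0,"tz":0,"yaw":0},{"tx":0,"ty":0,"tz":0,"yaw":0},{"tx":0,"ty":0,"tz":0,"yaw":0},{"tx":0,"ty":0,"tz":-0.03,"yaw":0},{"tx":0,"ty":0,"tz":-0.08,"yaw":0},{"tx":0,"ty":0,"tz":-0.2,"yaw":0},{"tx":0,"ty":0,"tz":-0.3,"yaw":0},{"tx":0,"ty":0,"tz":-0.36,"yaw":0},{"tx":0,"ty":0,"tz":-0.36,"yaw":0},{"tx":0,"ty":0,"tz":-0.36,"yaw":0}], hand=30)

```text
t: 28.1
ee_pos: [0.617, 0.0209, 0.1487]
tool_rot: [2.235, 2.207, 0.001]
contact_force: [-0.5, 0.2, -1.4]
gripper_width: 0.0388
```

```bash
python3 -c "
from h import *
go(491.2,-150,50,3.6)"
```

```text
tx -0.4312 ty -0.3094 tz 0.2464 yaw 0.2380 jaw now 89.3 pos [617.   20.9 148.7] q6 0.05 tilt [ 0.001  0.    -1.   ]
```

Request:
send_rows(plan=[{"tx":-0.12,"ty":0,"tz":0,"yaw":0.02},{"tx":-0.24,"ty":-0.05,"tz":0,"yaw":0.04},{"tx":-0.431,"ty":-0.309,"tz":0,"yaw":0.238},{"tx":-0.431,"ty":-0.309,"tz":0,"yaw":0.238},{"tx":-0.431,"ty":-0.309,"tz":0,"yaw":0.238},{"tx":-0.431,"ty":-0.309,"tz":0,"yaw":0.238},{"tx":-0.431,"ty":-0.309,"tz":0,"yaw":0.238},{"tx":-0.431,"ty":-0.309,"tz":0.1,"yaw":0.238},{"tx":-0.431,"ty":-0.309,"tz":0.2,"yaw":0.238},{"tx":-0.431,"ty":-0.309,"tz":0.25,"yaw":0.238},{"tx":-0.431,"ty":-0.309,"tz":0.26,"yaw":0.238},{"tx":-0.431,"ty":-0.309,"tz":0.26,"yaw":0.238},{"tx":-0.431,"ty":-0.309,"tz":0.26,"yaw":0.238},{"tx":-0.431,"ty":-0.309,"tz":0.26,"yaw":0.238}])

```text
t: 29.5
ee_pos: [0.4912, -0.15, 0.0443]
tool_rot: [3.14, 0.1, 0.0]
contact_force: [-1.0, -0.7, -0.2]
gripper_width: 0.0384
```

```bash
python3 -c "
from h import *
go(491.2,-150,15.5,3.6)"
```

```text
tx -0.0001 ty 0.0001 tz 0.0719 yaw 0.0001 jaw now 3.6 pos [ 491.2 -150.    44.3] q6 1.21 tilt [ 0. -0. -1.]
```

Request:
send_rows(plan=[{"tx":0,"ty":0,"tz":0.03,"yaw":0},{"tx":0,"ty":0,"tz":0.05,"yaw":0},{"tx":0,"ty":0,"tz":0.062,"yaw":0},{"tx":0,"ty":0,"tz":0.07,"yaw":0},{"tx":0,"ty":0,"tz":0.073,"yaw":0},{"tx":0,"ty":0,"tz":0.073,"yaw":0},{"tx":0,"ty":0,"tz":0.073,"yaw":0}])

```text
t: 30.2
ee_pos: [0.4913, -0.15, 0.0152]
tool_rot: [3.14, 0.098, 0.001]
contact_force: [0.8, 0.1, -0.3]
gripper_width: 0.0384
```

Request:
send_rows(plan=[{"tx":0,"ty":0,"tz":0,"yaw":0},{"tx":0,"ty":0,"tz":0,"yaw":0},{"tx":0,"ty":0,"tz":0,"yaw":0},{"tx":0,"ty":0,"tz":-0.05,"yaw":0},{"tx":0,"ty":0,"tz":-0.15,"yaw":0},{"tx":0,"ty":0,"tz":-0.27,"yaw":0},{"tx":0,"ty":0,"tz":-0.39,"yaw":0},{"tx":-0.12,"ty":0,"tz":-0.4,"yaw":0},{"tx":-0.24,"ty":0,"tz":-0.4,"yaw":0},{"tx":-0.36,"ty":0,"tz":-0.4,"yaw":0},{"tx":-0.5,"ty":-0.2,"tz":-0.4,"yaw":0},{"tx":-0.5,"ty":-0.2,"tz":-0.4,"yaw":0},{"tx":-0.5,"ty":-0.2,"tz":-0.4,"yaw":0},{"tx":-0.5,"ty":-0.2,"tz":-0.4,"yaw":0}], hand=56)

```text
t: 31.6
ee_pos: [0.2865, -0.0823, 0.1755]
tool_rot: [3.139, 0.101, 0.004]
contact_force: [1.1, -0.1, 0.2]
gripper_width: 0.056
```

```bash
cat >> h.py <<'E'
def chk(n,view=True):
    q=cam('top')
    if view: save(q,n,(330,140,450,250),6)
    t=fit(q,(345,160,440,242),.008,110);a=np.radians(t[4]+90);print('tray',t)
    ax=np.array([np.cos(a),np.sin(a)]);ay=np.array([-ax[1],ax[0]])
    for s in(1,-1):
        P=t[:2]+45*ax+s*100*ay; th=np.arctan(.0780)
        print('corner',s,P.round(1),'dist beyond line',round(((P[0]-(-.0780*P[1]+644.3))*np.cos(th)),1))
    m=(q["frame"].astype(int)[:,:,2]>205).astype(np.uint8);m=cv2.morphologyEx(m,cv2.MORPH_CLOSE,np.ones((3,3)))
    n_,L,st,_=cv2.connectedComponentsWithStats(m)
    for i in range(1,n_):
        x,y,w,h,A=st[i]
        if 345<x<440 and 150<y<240 and A>60:
            r=rect(q,L==i,.018);d=r[:2]-t[:2];print('car',r,'in tray',(d@ax).round(1),(d@ay).round(1))
    return q
E
python3 -c "
from h import *
chk('t8')
go(400,-190,60,93.6)"
```

```text
tray [ 493.6 -189.9  202.6   92.7  -86.4]
corner 1 [532.2 -87.3] dist beyond line -118.5
corner -1 [ 544.8 -286.9] dist beyond line -121.5
car [ 497.3 -232.2   53.6   38.9  -86.4] in tray 1.0 -42.4
car [ 493.6 -149.2   54.9   39.1  -86.4] in tray 2.6 40.6
tx 0.2643 ty 0.2852 tz 0.2891 yaw -0.2499 jaw now 3.6 pos [287.  -82.8 175.3] q6 1.23 tilt [ 0.002 -0.001 -1.   ]
```

View pics/t8.png

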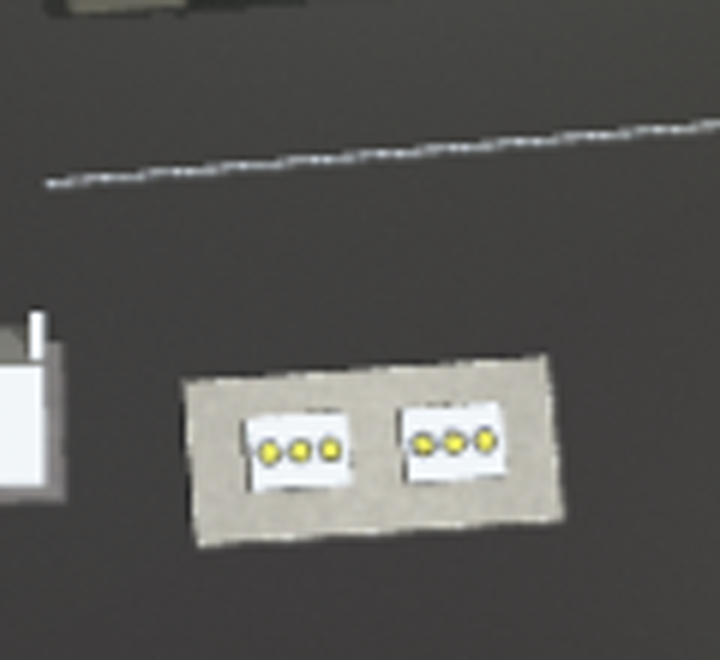

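Both carriers lie on the tray samples up, at about (1,-42) and (3,41) mm in its frame. The far edge is about 120 mm short of the line, so I'll push with the open fingers parallel to the line.

Request:
send_rows(plan=[{"tx":0.261,"ty":0.3,"tz":0.1,"yaw":-0.2524},{"tx":0.261,"ty":0.3,"tz":0.1,"yaw":-0.2524},{"tx":0.261,"ty":0.3,"tz":0.1,"yaw":-0.2524},{"tx":0.261,"ty":0.3,"tz":0.1,"yaw":-0.2524},{"tx":0.261,"ty":0.3,"tz":0.1,"yaw":-0.2524},{"tx":0.261,"ty":0.3,"tz":0.1,"yaw":-0.2524},{"tx":0.261,"ty":0.3,"tz":0.1,"yaw":-0.2524},{"tx":0.261,"ty":0.3,"tz":0.1,"yaw":-0.2524},{"tx":0.261,"ty":0.3,"tz":0.1,"yaw":-0.2524},{"tx":0.261,"ty":0.3,"tz":0.1,"yaw":-0.2524},{"tx":0.261,"ty":0.3,"tz":0.2,"yaw":-0.2524},{"tx":0.261,"ty":0.3,"tz":0.3,"yaw":-0.2524},{"tx":0.261,"ty":0.3,"tz":0.36,"yaw":-0.2524},{"tx":0.261,"ty":0.3,"tz":0.36,"yaw":-0.2524},{"tx":0.261,"ty":0.3,"tz":0.36,"yaw":-0.2524}], hand=60)

```text
t: 33.15
ee_pos: [0.3985, -0.1965, 0.0308]
tool_rot: [-2.133, -2.304, 0.001]
contact_force: [0.0, 0.2, -0.1]
gripper_width: 0.0597
```

```bash
python3 -c "
from h import *
go(398.8,-195.9,4.5,94.46)"
```

```text
tx 0.0013 ty 0.0009 tz 0.0657 yaw -0.0001 jaw now 94.4 pos [ 398.5 -196.5   30.8] q6 -0.54 tilt [-0.001  0.001 -1.   ]
```

Request:
send_rows(plan=[{"tx":0.001,"ty":0,"tz":0.03,"yaw":0},{"tx":0.001,"ty":0,"tz":0.05,"yaw":0},{"tx":0.001,"ty":0,"tz":0.066,"yaw":0},{"tx":0.001,"ty":0,"tz":0.066,"yaw":0},{"tx":0.001,"ty":0.025,"tz":0.066,"yaw":0},{"tx":0.001,"ty":0.045,"tz":0.066,"yaw":0},{"tx":0.001,"ty":0.06,"tz":0.066,"yaw":0},{"tx":0.001,"ty":0.075,"tz":0.066,"yaw":0},{"tx":0.001,"ty":0.09,"tz":0.066,"yaw":0},{"tx":0.001,"ty":0.105,"tz":0.066,"yaw":0},{"tx":0.001,"ty":0.12,"tz":0.066,"yaw":0},{"tx":0.001,"ty":0.135,"tz":0.066,"yaw":0},{"tx":0.001,"ty":0.15,"tz":0.066,"yaw":0},{"tx":0.001,"ty":0.165,"tz":0.066,"yaw":0},{"tx":0.001,"ty":0.18,"tz":0.066,"yaw":0},{"tx":0.001,"ty":0.195,"tz":0.066,"yaw":0},{"tx":0.001,"ty":0.2,"tz":0.066,"yaw":0},{"tx":0.001,"ty":0.2,"tz":0.066,"yaw":0}])

```text
t: 34.95
ee_pos: [0.4783, -0.1892, 0.0044]
tool_rot: [2.133, 2.306, 0.0]
contact_force: [-0.0, -0.2, -0.1]
gripper_width: 0.0599
```

```bash
python3 -c "
from h import *
chk('t9')"
```

```text
tray [ 502.1 -158.5  102.9   70.8  -85.6]
corner 1 [539.3 -55.3] dist beyond line -109.0
corner -1 [ 554.6 -254.8] dist beyond line -109.2
```

View pics/t9.png

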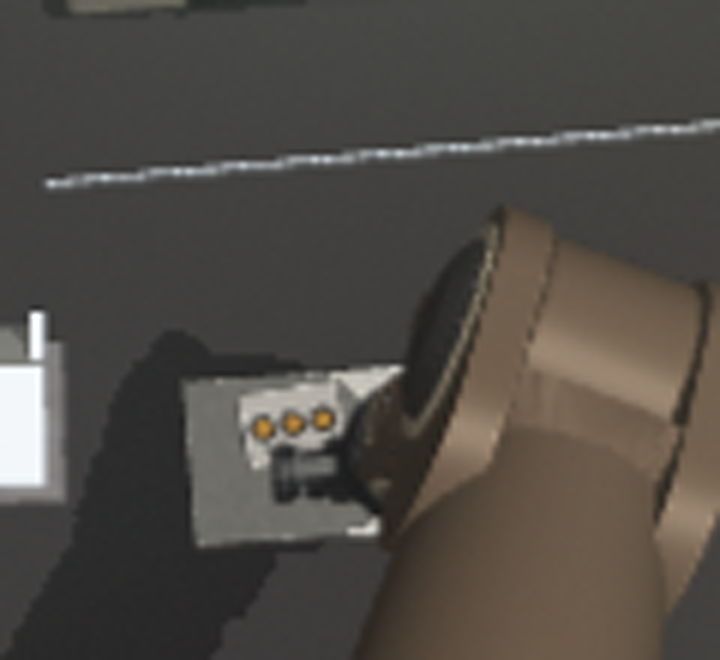

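The tray didn't move: the fingertips, raised because the hand was open, rode over it and nudged the carriers. I'll lift, back off and check.

Request:
send_rows(plan=[{"tx":0,"ty":-0.01,"tz":0,"yaw":0},{"tx":0,"ty":-0.01,"tz":-0.05,"yaw":0},{"tx":0,"ty":-0.01,"tz":-0.15,"yaw":0},{"tx":0,"ty":-0.05,"tz":-0.27,"yaw":0},{"tx":0,"ty":-0.17,"tz":-0.3,"yaw":0},{"tx":0,"ty":-0.29,"tz":-0.3,"yaw":0},{"tx":0.12,"ty":-0.35,"tz":-0.3,"yaw":0},{"tx":0.24,"ty":-0.4,"tz":-0.3,"yaw":0},{"tx":0.24,"ty":-0.45,"tz":-0.3,"yaw":0},{"tx":0.24,"ty":-0.45,"tz":-0.3,"yaw":0},{"tx":0.24,"ty":-0.45,"tz":-0.3,"yaw":0}])

```text
t: 36.1
ee_pos: [0.2912, -0.1076, 0.1248]
tool_rot: [2.132, 2.305, 0.001]
contact_force: [-0.8, -0.0, 0.7]
gripper_width: 0.0601
```

```bash
python3 -c "
from h import *
chk('t10')
go(398.8,-195.9,40,94.46)"
```

```text
tray [ 493.6 -189.8  202.6   92.7  -86.4]
corner 1 [532.2 -87.2] dist beyond line -118.5
corner -1 [ 544.8 -286.8] dist beyond line -121.5
car [ 508.5 -146.2   54.8   39.6  -80.2] in tray 17.6 42.6
car [ 513.7 -234.5   53.5   39.4   83.1] in tray 17.3 -45.9
tx -0.2400 ty 0.2500 tz 0.2125 yaw -0.0001 jaw now 94.4 pos [ 291.6 -107.9  124.8] q6 -0.43 tilt [ 0.002 -0.001 -1.   ]
```

View pics/t10.png

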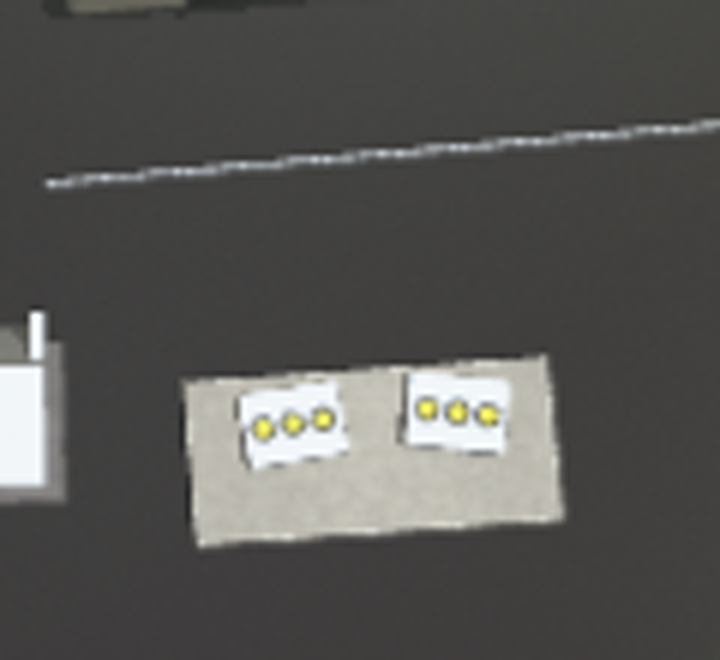

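Both carriers are still flat, samples up and wholly on the tray (x about 17.5, limit 28). I'll retry with the fingers less open and lower, feeling for the bench.

Request:
send_rows(plan=[{"tx":-0.24,"ty":0.25,"tz":0.1,"yaw":0},{"tx":-0.24,"ty":0.25,"tz":0.1,"yaw":0},{"tx":-0.24,"ty":0.25,"tz":0.1,"yaw":0},{"tx":-0.24,"ty":0.25,"tz":0.2,"yaw":0},{"tx":-0.24,"ty":0.25,"tz":0.28,"yaw":0},{"tx":-0.24,"ty":0.25,"tz":0.295,"yaw":0},{"tx":-0.24,"ty":0.25,"tz":0.304,"yaw":0},{"tx":-0.24,"ty":0.25,"tz":0.304,"yaw":0},{"tx":-0.24,"ty":0.25,"tz":0.304,"yaw":0},{"tx":-0.24,"ty":0.25,"tz":0.304,"yaw":0}], hand=36)

```text
t: 37.15
ee_pos: [0.3992, -0.1959, 0.0044]
tool_rot: [2.131, 2.304, 0.001]
contact_force: [0.8, -0.2, 0.4]
gripper_width: 0.0359
```

Request:
send_rows(plan=[{"tx":0,"ty":0,"tz":0.002,"yaw":0},{"tx":0,"ty":0,"tz":0.004,"yaw":0},{"tx":0,"ty":0,"tz":0.004,"yaw":0}])

```text
t: 37.45
ee_pos: [0.3982, -0.1954, 0.0015]
tool_rot: [2.133, 2.306, 0.0]
contact_force: [-0.1, 1.0, 0.6]
gripper_width: 0.0365
```

Request:
send_rows(plan=[{"tx":0,"ty":0.03,"tz":0,"yaw":0},{"tx":0,"ty":0.06,"tz":0,"yaw":0},{"tx":0,"ty":0.08,"tz":0,"yaw":0},{"tx":0,"ty":0.09,"tz":0,"yaw":0},{"tx":0,"ty":0.1,"tz":0,"yaw":0},{"tx":0,"ty":0.11,"tz":0,"yaw":0},{"tx":0,"ty":0.12,"tz":0,"yaw":0},{"tx":0,"ty":0.13,"tz":0,"yaw":0}])

```text
t: 38.25
ee_pos: [0.4496, -0.1912, 0.001]
tool_rot: [-2.133, -2.305, 0.001]
contact_force: [-2.6, -1.2, 0.5]
gripper_width: 0.0358
```

```bash
python3 -c "
from h import *
q=cam('scene');save(q,'s11',(225,150,315,220),7)"
```

```text
(no output)
```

View pics/s11.png

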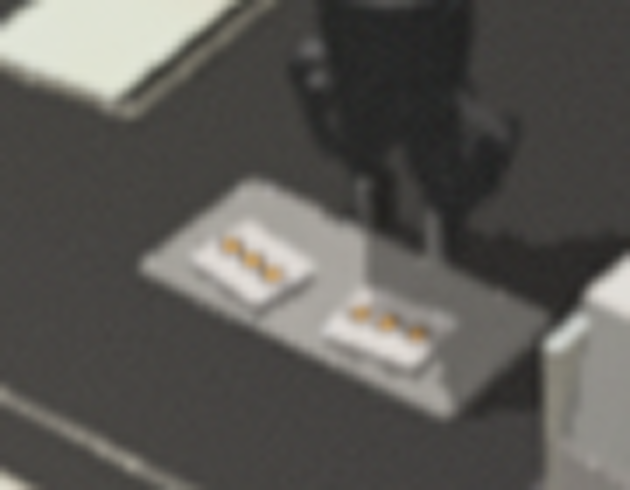

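The fingers now bear on the tray's near edge with about 2.6 N, the carriers untouched. I'll push on, stopping short of the line.

Request:
send_rows(plan=[{"tx":0,"ty":0.012,"tz":0,"yaw":0},{"tx":0,"ty":0.024,"tz":0,"yaw":0},{"tx":0,"ty":0.038,"tz":0,"yaw":0},{"tx":0,"ty":0.052,"tz":0,"yaw":0},{"tx":0,"ty":0.066,"tz":0,"yaw":0},{"tx":0,"ty":0.08,"tz":0,"yaw":0},{"tx":0,"ty":0.094,"tz":0,"yaw":0},{"tx":0,"ty":0.108,"tz":0,"yaw":0},{"tx":0,"ty":0.122,"tz":0,"yaw":0},{"tx":0,"ty":0.136,"tz":0,"yaw":0},{"tx":0,"ty":0.15,"tz":0,"yaw":0},{"tx":0,"ty":0.164,"tz":0,"yaw":0},{"tx":0,"ty":0.178,"tz":0,"yaw":0},{"tx":0,"ty":0.19,"tz":0,"yaw":0},{"tx":0,"ty":0.2,"tz":0,"yaw":0},{"tx":0,"ty":0.208,"tz":0,"yaw":0},{"tx":0,"ty":0.215,"tz":0,"yaw":0},{"tx":0,"ty":0.215,"tz":0,"yaw":0},{"tx":0,"ty":0.215,"tz":0,"yaw":0}])

```text
t: 40.2
ee_pos: [0.5364, -0.1848, 0.0016]
tool_rot: [2.133, 2.305, 0.001]
contact_force: [-0.7, 0.2, 0.6]
gripper_width: 0.0363
```

Request:
send_rows(plan=[{"tx":0,"ty":-0.03,"tz":0,"yaw":0},{"tx":0,"ty":-0.1,"tz":-0.05,"yaw":0},{"tx":0,"ty":-0.22,"tz":-0.1,"yaw":0},{"tx":0.05,"ty":-0.34,"tz":-0.2,"yaw":0},{"tx":0.1,"ty":-0.46,"tz":-0.2,"yaw":0},{"tx":0.15,"ty":-0.55,"tz":-0.2,"yaw":0},{"tx":0.15,"ty":-0.55,"tz":-0.2,"yaw":0},{"tx":0.15,"ty":-0.55,"tz":-0.2,"yaw":0}])

```text
t: 41.0
ee_pos: [0.3105, -0.1417, 0.0817]
tool_rot: [2.132, 2.304, 0.001]
contact_force: [0.9, 0.8, -0.1]
gripper_width: 0.0358
```

```bash
python3 -c "
from h import *
chk('t12')
go(530,-185.4,1.5,94.46)"
```

```text
tray [ 607.1 -218.7  279.1  113.2  -85.7]
corner 1 [ 644.5 -115.6] dist beyond line -8.8
corner -1 [ 659.5 -315. ] dist beyond line -9.4
car [ 636.7 -205.2   49.3   40.2   88.3] in tray 30.5 11.2
car [ 608.1 -137.3   54.9   39.   -79.1] in tray 7.1 81.1
tx -0.1495 ty 0.5346 tz 0.2024 yaw -0.0000 jaw now 94.4 pos [ 312.  -142.2   81.8] q6 -0.51 tilt [ 0.003 -0.001 -1.   ]
```

View pics/t12.png

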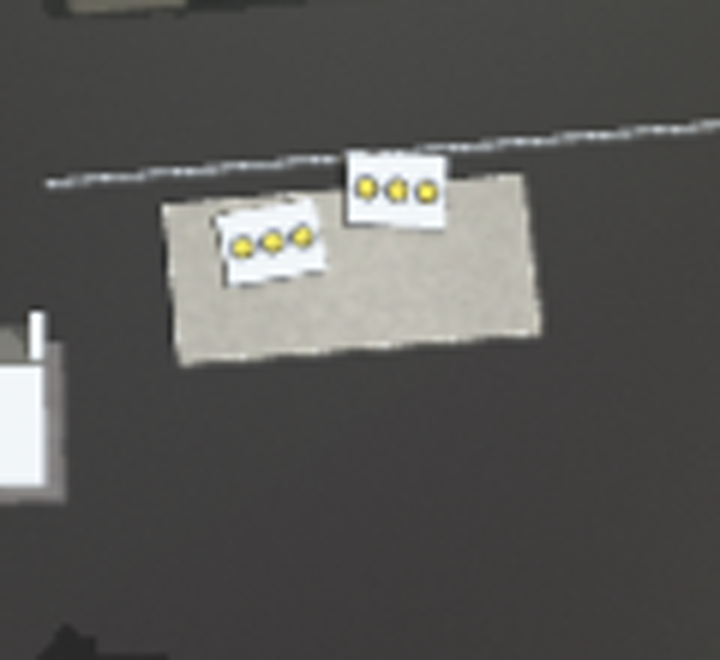

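The tray is about 9 mm short of the line. The right carrier was knocked forward and overhangs the far edge at crop (395,190), so I'll measure it and re-lay it.

```bash
cat >> h.py <<'E'
def look(box=(345,160,440,242),k=8):
    q=cam('top');x0,y0,x1,y1=box
    f=cv2.resize(q["frame"][y0:y1,x0:x1],None,fx=k,fy=k,interpolation=cv2.INTER_CUBIC)
    g=cv2.cvtColor(f,cv2.COLOR_RGB2GRAY);sat=f.max(2).astype(int)-f.min(2)
    W=lambda c,z:np.array([ray(q,(u+.5)/k-.5+x0,(v+.5)/k-.5+y0,z)[:2] for u,v in c])*1000
    car=((f[:,:,2]>212)|((sat>70)&(g>90))).astype(np.uint8)
    car=cv2.morphologyEx(car,cv2.MORPH_OPEN,np.ones((33,33)))
    tr=((g>110)&(cv2.dilate(car,np.ones((11,11)))==0)).astype(np.uint8)
    tr=cv2.morphologyEx(tr,cv2.MORPH_OPEN,np.ones((21,21)))
    def R(c,z):
        (cx,cy),(a,b),t=cv2.minAreaRect(W(c,z).astype(np.float32))
        if a<b:a,b,t=b,a,t+90
        return np.round([cx,cy,a,b,t%180],1)
    cs=cv2.findContours(tr,0,cv2.CHAIN_APPROX_NONE)[0]
    t=R(np.vstack([c.reshape(-1,2) for c in cs if cv2.contourArea(c)>3000]),.008)
    a=np.radians(t[4]-90);ax=np.array([np.cos(a),np.sin(a)]);ay=np.array([-ax[1],ax[0]])
    print('tray',t,'corners to line',[round(((P:=t[:2]+45*ax+s*100*ay)[0]+.078*P[1]-644.3)*.997,1) for s in(1,-1)])
    for c in cv2.findContours(car,0,cv2.CHAIN_APPROX_NONE)[0]:
        if 1500*k*k/64*4<cv2.contourArea(c):
            r=R(c.reshape(-1,2),.018);d=r[:2]-t[:2];print('car',r,'in tray',(d@ax).round(1),(d@ay).round(1))
    return t,q
E
python3 -c "
from h import *
look()
"
```

```text
tray [ 604.3 -180.5  202.5  113.1   94.4] corners to line [np.float64(-8.8), np.float64(-9.0)]
```

```bash
sed -i 's/    car=cv2.morphologyEx(car,cv2.MORPH_OPEN,np.ones((33,33)))/    car=cv2.morphologyEx(cv2.morphologyEx(car,cv2.MORPH_CLOSE,np.ones((25,25))),cv2.MORPH_OPEN,np.ones((33,33)))/; s/np.ones((21,21))/np.ones((35,35))/' h.py
python3 -c "
from h import *
t,q=look()
for P in [(347,150),(445,157),(442,229),(346,222)]: print(ray(q,330+P[0]/6,140+P[1]/6,.018).round(4))
for P in [(163,207),(523,175),(541,333),(180,365)]: print(ray(q,330+P[0]/6,140+P[1]/6,.008).round(4))
"
```

```text
tray [ 593.8 -181.3  202.6   92.2   94.5] corners to line [np.float64(-19.5), np.float64(-19.4)]
car [ 607.9 -136.8   55.5   40.7   97.8] in tray 17.5 43.3
car [ 635.8 -205.7   51.7   40.    88.3] in tray 40.0 -27.6
[ 0.657  -0.1806  0.018 ]
[ 0.6526 -0.2341  0.018 ]
[ 0.6125 -0.2311  0.018 ]
[ 0.6169 -0.1788  0.018 ]
[ 0.6282 -0.0799  0.008 ]
[ 0.6441 -0.2787  0.008 ]
[ 0.556  -0.2852  0.008 ]
[ 0.5403 -0.0875  0.008 ]
```

Request:
send_rows(plan=[{"tx":-0.221,"ty":0.793,"tz":-0.1,"yaw":0.275},{"tx":-0.221,"ty":0.793,"tz":-0.1,"yaw":0.275},{"tx":-0.221,"ty":0.793,"tz":-0.1,"yaw":0.275},{"tx":-0.221,"ty":0.793,"tz":-0.1,"yaw":0.275},{"tx":-0.221,"ty":0.793,"tz":-0.1,"yaw":0.275},{"tx":-0.221,"ty":0.793,"tz":-0.1,"yaw":0.275},{"tx":-0.221,"ty":0.793,"tz":-0.1,"yaw":0.275},{"tx":-0.221,"ty":0.793,"tz":-0.1,"yaw":0.275},{"tx":-0.221,"ty":0.793,"tz":-0.1,"yaw":0.275},{"tx":-0.221,"ty":0.793,"tz":-0.1,"yaw":0.275},{"tx":-0.221,"ty":0.793,"tz":-0.1,"yaw":0.275},{"tx":-0.221,"ty":0.793,"tz":0,"yaw":0.275},{"tx":-0.221,"ty":0.793,"tz":0.05,"yaw":0.275},{"tx":-0.221,"ty":0.793,"tz":0.05,"yaw":0.275},{"tx":-0.221,"ty":0.793,"tz":0.05,"yaw":0.275}], hand=60)

```text
t: 42.65
ee_pos: [0.6354, -0.2056, 0.0603]
tool_rot: [-3.139, 0.124, 0.002]
contact_force: [-0.1, -0.1, -0.4]
gripper_width: 0.06
```

```bash
python3 -c "
from h import *
go(635,-206,14.5,-4.7)"
```

```text
tx -0.0007 ty 0.0012 tz 0.1146 yaw 0.0005 jaw now -4.5 pos [ 635.4 -205.6   60.3] q6 1.34 tilt [-0.001  0.001 -1.   ]
```

Request:
send_rows(plan=[{"tx":-0.001,"ty":0.001,"tz":0.05,"yaw":0},{"tx":-0.001,"ty":0.001,"tz":0.09,"yaw":0},{"tx":-0.001,"ty":0.001,"tz":0.108,"yaw":0},{"tx":-0.001,"ty":0.001,"tz":0.1145,"yaw":0},{"tx":-0.001,"ty":0.001,"tz":0.1145,"yaw":0},{"tx":-0.001,"ty":0.001,"tz":0.1145,"yaw":0}])

```text
t: 43.25
ee_pos: [0.6352, -0.2061, 0.0167]
tool_rot: [3.139, -0.124, 0.003]
contact_force: [-0.0, -0.1, -0.5]
gripper_width: 0.0602
```

Request:
send_rows(plan=[{"tx":0,"ty":0,"tz":0,"yaw":0},{"tx":0,"ty":0,"tz":0,"yaw":0},{"tx":0,"ty":0,"tz":0,"yaw":0},{"tx":0,"ty":0,"tz":0,"yaw":0},{"tx":0,"ty":0,"tz":0,"yaw":0},{"tx":0,"ty":0,"tz":-0.02,"yaw":0},{"tx":0,"ty":0,"tz":-0.05,"yaw":0},{"tx":0,"ty":0,"tz":-0.08,"yaw":0},{"tx":-0.05,"ty":0.03,"tz":-0.08,"yaw":-0.0256},{"tx":-0.093,"ty":0.0525,"tz":-0.08,"yaw":-0.0256},{"tx":-0.093,"ty":0.0525,"tz":-0.08,"yaw":-0.0256},{"tx":-0.093,"ty":0.0525,"tz":-0.08,"yaw":-0.0256}], hand=30)

```text
t: 44.45
ee_pos: [0.5962, -0.2241, 0.0485]
tool_rot: [3.139, 0.126, 0.002]
contact_force: [-0.6, 1.1, -0.8]
gripper_width: 0.0303
```

```bash
python3 -c "
from h import *
go(596.3,-223.9,15.3,4.5)"
```

```text
tx 0.0003 ty -0.0004 tz 0.0829 yaw 0.0003 jaw now 4.6 pos [ 596.2 -224.1   48.5] q6 1.13 tilt [ 0.001 -0.    -1.   ]
```

The grip closed empty (30 mm), so I'll move clear and look.

Request:
send_rows(plan=[{"tx":0,"ty":0,"tz":-0.1,"yaw":0},{"tx":-0.1,"ty":-0.0,"tz":-0.15,"yaw":0},{"tx":-0.22,"ty":-0.0,"tz":-0.15,"yaw":0},{"tx":-0.34,"ty":-0.05,"tz":-0.15,"yaw":0},{"tx":-0.46,"ty":-0.1,"tz":-0.15,"yaw":0},{"tx":-0.58,"ty":-0.1,"tz":-0.15,"yaw":0},{"tx":-0.65,"ty":-0.1,"tz":-0.15,"yaw":0},{"tx":-0.65,"ty":-0.1,"tz":-0.15,"yaw":0},{"tx":-0.65,"ty":-0.1,"tz":-0.15,"yaw":0}], hand=60)

```text
t: 45.35
ee_pos: [0.3342, -0.2055, 0.1084]
tool_rot: [3.138, 0.127, 0.003]
contact_force: [0.8, -0.3, 0.4]
gripper_width: 0.06
```

```bash
python3 -c "
from h import *
t,q=look();save(q,'t13',(335,140,440,230),5)
s=cam('scene');save(s,'s13',(220,150,310,230),4)
a=cv2.imread('pics/t13.png');b=cv2.imread('pics/s13.png');c=np.zeros((450,800,3),np.uint8);b=b[:,:];c[:,:525]=a;c[:320,525:]=b[:,40:315];cv2.imwrite('pics/m13.png',c)"
```

```text
tray [ 593.7 -181.3  202.6   92.2   94.6] corners to line [np.float64(-19.8), np.float64(-19.3)]
car [ 607.9 -136.8   55.5   40.8   97.8] in tray 17.7 43.2
car [ 637.6 -205.8   51.7   38.5   88.3] in tray 41.8 -27.9
```

View pics/m13.png

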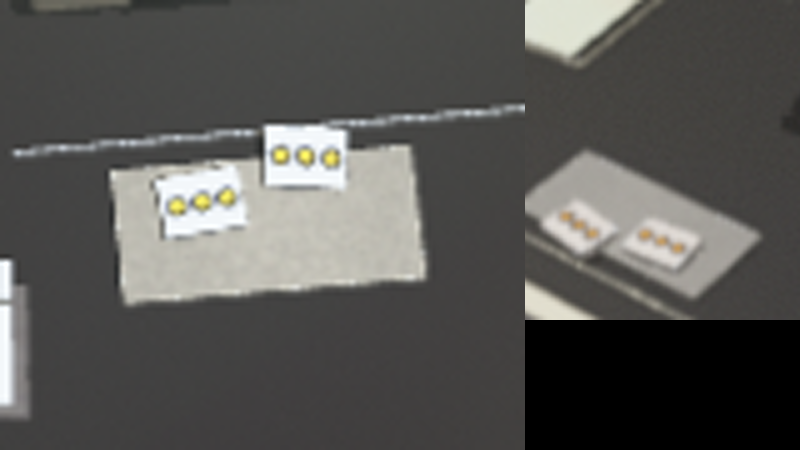

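The right carrier still sits at crop (305,155): the fingers had closed just over its top. I'll grip again, lower.

Request:
send_rows(plan=[{"tx":0.12,"ty":0.01,"tz":0,"yaw":0.024},{"tx":0.755,"ty":0.062,"tz":0,"yaw":0.024},{"tx":0.755,"ty":0.062,"tz":0,"yaw":0.024},{"tx":0.755,"ty":0.062,"tz":0,"yaw":0.024},{"tx":0.755,"ty":0.062,"tz":0,"yaw":0.024},{"tx":0.755,"ty":0.062,"tz":0,"yaw":0.024},{"tx":0.755,"ty":0.062,"tz":0,"yaw":0.024},{"tx":0.755,"ty":0.062,"tz":0.1,"yaw":0.024},{"tx":0.755,"ty":0.062,"tz":0.15,"yaw":0.024},{"tx":0.755,"ty":0.062,"tz":0.15,"yaw":0.024},{"tx":0.755,"ty":0.062,"tz":0.15,"yaw":0.024}])

```text
t: 46.55
ee_pos: [0.6365, -0.2048, 0.0472]
tool_rot: [-3.139, 0.108, 0.002]
contact_force: [0.1, 0.6, -0.2]
gripper_width: 0.0599
```

```bash
python3 -c "
from h import *
go(637,-206,11,-4)"
```

```text
tx 0.0014 ty 0.0029 tz 0.0905 yaw 0.0002 jaw now -3.9 pos [ 636.5 -204.8   47.2] q6 1.33 tilt [-0.001  0.    -1.   ]
```

Request:
send_rows(plan=[{"tx":0.001,"ty":0.003,"tz":0.04,"yaw":0},{"tx":0.001,"ty":0.003,"tz":0.07,"yaw":0},{"tx":0.001,"ty":0.003,"tz":0.085,"yaw":0},{"tx":0.001,"ty":0.003,"tz":0.09,"yaw":0},{"tx":0.001,"ty":0.003,"tz":0.09,"yaw":0},{"tx":0.001,"ty":0.003,"tz":0.09,"yaw":0},{"tx":0.001,"ty":0.003,"tz":0.09,"yaw":0}])

```text
t: 47.25
ee_pos: [0.637, -0.2066, 0.0122]
tool_rot: [3.139, -0.109, 0.001]
contact_force: [-0.5, 1.1, 0.0]
gripper_width: 0.06
```

Request:
send_rows(plan=[{"tx":0,"ty":0,"tz":0,"yaw":0},{"tx":0,"ty":0,"tz":0,"yaw":0},{"tx":0,"ty":0,"tz":0,"yaw":0},{"tx":0,"ty":0,"tz":0,"yaw":0},{"tx":0,"ty":0,"tz":0,"yaw":0},{"tx":0,"ty":0,"tz":-0.02,"yaw":0},{"tx":0,"ty":0,"tz":-0.05,"yaw":0},{"tx":0,"ty":0,"tz":-0.08,"yaw":0},{"tx":0,"ty":0,"tz":-0.08,"yaw":0}], hand=30)

```text
t: 48.15
ee_pos: [0.638, -0.207, 0.0462]
tool_rot: [3.139, -0.109, 0.006]
contact_force: [0.6, -0.7, -1.1]
gripper_width: 0.0393
```

```bash
python3 -c "
from h import *
go(596.3,-223.9,40,4.5)"
```

```text
tx -0.1012 ty 0.0495 tz 0.0152 yaw -0.0235 jaw now -4.0 pos [ 638.  -207.    46.2] q6 1.33 tilt [ 0.004 -0.001 -1.   ]
```

Request:
send_rows(plan=[{"tx":-0.05,"ty":0.025,"tz":0,"yaw":-0.0235},{"tx":-0.1,"ty":0.0495,"tz":0,"yaw":-0.0235},{"tx":-0.1,"ty":0.0495,"tz":0,"yaw":-0.0235},{"tx":-0.1,"ty":0.0495,"tz":0,"yaw":-0.0235},{"tx":-0.1,"ty":0.0495,"tz":0,"yaw":-0.0235}])

```text
t: 48.65
ee_pos: [0.5961, -0.2234, 0.0436]
tool_rot: [3.139, 0.123, 0.001]
contact_force: [0.2, 0.5, 0.6]
gripper_width: 0.0383
```

```bash
python3 -c "
from h import *
go(596.3,-223.9,13,4.5)"
```

```text
tx 0.0004 ty 0.0013 tz 0.0766 yaw -0.0000 jaw now 4.5 pos [ 596.1 -223.4   43.6] q6 1.13 tilt [ 0.001 -0.    -1.   ]
```

Request:
send_rows(plan=[{"tx":0,"ty":0.001,"tz":0.03,"yaw":0},{"tx":0,"ty":0.001,"tz":0.05,"yaw":0},{"tx":0,"ty":0.001,"tz":0.062,"yaw":0},{"tx":0,"ty":0.001,"tz":0.07,"yaw":0},{"tx":0,"ty":0.001,"tz":0.074,"yaw":0},{"tx":0,"ty":0.001,"tz":0.075,"yaw":0},{"tx":0,"ty":0.001,"tz":0.075,"yaw":0}])

```text
t: 49.35
ee_pos: [0.5955, -0.2239, 0.0137]
tool_rot: [3.139, 0.123, 0.001]
contact_force: [-0.2, 0.2, 0.3]
gripper_width: 0.0388
```

Request:
send_rows(plan=[{"tx":0,"ty":0,"tz":0,"yaw":0},{"tx":0,"ty":0,"tz":0,"yaw":0},{"tx":0,"ty":0,"tz":0,"yaw":0},{"tx":0,"ty":0,"tz":-0.05,"yaw":0},{"tx":0,"ty":0,"tz":-0.15,"yaw":0},{"tx":-0.1,"ty":0,"tz":-0.25,"yaw":0},{"tx":-0.22,"ty":0,"tz":-0.25,"yaw":0},{"tx":-0.34,"ty":0,"tz":-0.25,"yaw":0},{"tx":-0.46,"ty":-0.1,"tz":-0.25,"yaw":0},{"tx":-0.58,"ty":-0.1,"tz":-0.25,"yaw":0},{"tx":-0.65,"ty":-0.1,"tz":-0.25,"yaw":0},{"tx":-0.65,"ty":-0.1,"tz":-0.25,"yaw":0},{"tx":-0.65,"ty":-0.1,"tz":-0.25,"yaw":0}], hand=56)

```text
t: 50.65
ee_pos: [0.333, -0.2046, 0.1142]
tool_rot: [3.138, 0.121, 0.003]
contact_force: [-0.7, -0.7, 0.6]
gripper_width: 0.0558
```

```bash
python3 -c "
from h import *
t,q=look()
X=t[:2]-90*np.array([.997,.0775]);print(X)
go(X[0],X[1],40,94.46)"
```

```text
tray [ 594.1 -181.3  202.5   92.7   94.4] corners to line [np.float64(-19.0), np.float64(-19.3)]
car [ 598.3 -224.    53.3   39.7   90.9] in tray 0.9 -42.9
car [ 607.9 -136.8   55.5   40.8   97.8] in tray 17.2 43.3
[ 504.37  -188.275]
tx 0.4281 ty -0.0082 tz 0.1859 yaw -0.2500 jaw now 4.5 pos [ 333.8 -204.8  114.1] q6 0.94 tilt [ 0.002 -0.001 -1.   ]
```

The carrier is back at (1,-43) mm on the tray. The remaining push is about 19 mm.

Request:
send_rows(plan=[{"tx":0.428,"ty":-0.008,"tz":0.05,"yaw":-0.25},{"tx":0.428,"ty":-0.008,"tz":0.05,"yaw":-0.25},{"tx":0.428,"ty":-0.008,"tz":0.05,"yaw":-0.25},{"tx":0.428,"ty":-0.008,"tz":0.05,"yaw":-0.25},{"tx":0.428,"ty":-0.008,"tz":0.05,"yaw":-0.25},{"tx":0.428,"ty":-0.008,"tz":0.05,"yaw":-0.25},{"tx":0.428,"ty":-0.008,"tz":0.05,"yaw":-0.25},{"tx":0.428,"ty":-0.008,"tz":0.05,"yaw":-0.25},{"tx":0.428,"ty":-0.008,"tz":0.05,"yaw":-0.25},{"tx":0.428,"ty":-0.008,"tz":0.05,"yaw":-0.25},{"tx":0.428,"ty":-0.008,"tz":0.1,"yaw":-0.25},{"tx":0.428,"ty":-0.008,"tz":0.18,"yaw":-0.25},{"tx":0.428,"ty":-0.008,"tz":0.18,"yaw":-0.25},{"tx":0.428,"ty":-0.008,"tz":0.18,"yaw":-0.25}], hand=36)

```text
t: 52.1
ee_pos: [0.5038, -0.1874, 0.041]
tool_rot: [-2.131, -2.306, 0.001]
contact_force: [0.9, -0.0, 0.5]
gripper_width: 0.0362
```

```bash
python3 -c "
from h import *
go(504.4,-188.3,1.5,94.46)"
```

```text
tx -0.0024 ty 0.0014 tz 0.0988 yaw 0.0002 jaw now 94.5 pos [ 503.8 -187.4   41. ] q6 -0.44 tilt [-0.002  0.001 -1.   ]
```

Request:
send_rows(plan=[{"tx":-0.002,"ty":0,"tz":0.05,"yaw":0},{"tx":-0.002,"ty":0,"tz":0.09,"yaw":0},{"tx":-0.002,"ty":0,"tz":0.099,"yaw":0},{"tx":-0.002,"ty":0,"tz":0.099,"yaw":0},{"tx":-0.002,"ty":0.03,"tz":0.099,"yaw":0},{"tx":-0.002,"ty":0.055,"tz":0.099,"yaw":0},{"tx":-0.002,"ty":0.07,"tz":0.099,"yaw":0},{"tx":-0.002,"ty":0.08,"tz":0.099,"yaw":0},{"tx":-0.002,"ty":0.09,"tz":0.099,"yaw":0},{"tx":-0.002,"ty":0.1,"tz":0.099,"yaw":0},{"tx":-0.002,"ty":0.108,"tz":0.099,"yaw":0},{"tx":-0.002,"ty":0.115,"tz":0.099,"yaw":0},{"tx":-0.002,"ty":0.12,"tz":0.099,"yaw":0},{"tx":-0.002,"ty":0.12,"tz":0.099,"yaw":0},{"tx":-0.002,"ty":0.12,"tz":0.099,"yaw":0}])

```text
t: 53.6
ee_pos: [0.5515, -0.1847, 0.0018]
tool_rot: [2.133, 2.307, 0.0]
contact_force: [-2.3, -0.1, 0.5]
gripper_width: 0.036
```

Request:
send_rows(plan=[{"tx":0,"ty":-0.03,"tz":0,"yaw":0},{"tx":0,"ty":-0.1,"tz":0,"yaw":0},{"tx":0,"ty":-0.22,"tz":0,"yaw":0},{"tx":0,"ty":-0.34,"tz":0,"yaw":0},{"tx":0,"ty":-0.46,"tz":0,"yaw":0},{"tx":0,"ty":-0.46,"tz":0,"yaw":0},{"tx":0,"ty":-0.46,"tz":0,"yaw":0}])

```text
t: 54.3
ee_pos: [0.3673, -0.1994, 0.0023]
tool_rot: [2.133, 2.304, 0.002]
contact_force: [-0.1, 0.1, 1.2]
gripper_width: 0.0357
```

```bash
python3 -c "
from h import *
t,q=look();cv2.imwrite('pics/raw14.png',q['frame'])
go(550,-185,1.5,94.46)"
```

```text
tray [ 611.3 -179.9  202.4   97.    94.6] corners to line [np.float64(-2.1), np.float64(-1.6)]
car [ 612.8 -222.1   54.7   41.    94.2] in tray -1.9 -42.2
car [ 623.1 -135.9   55.1   41.4   98.5] in tray 15.3 42.9
tx 0.0014 ty 0.4550 tz 0.0037 yaw -0.0000 jaw now 94.5 pos [ 368.6 -199.7    2.5] q6 -0.57 tilt [ 0.003 -0.001 -1.   ]
```

Line pixels merge into the tray fit here. The near edge says it moved 15.2 mm, so about 4 mm remains. I'll make the final nudge.

Request:
send_rows(plan=[{"tx":0,"ty":0.1,"tz":0,"yaw":0},{"tx":0,"ty":0.2,"tz":0,"yaw":0},{"tx":0,"ty":0.3,"tz":0,"yaw":0},{"tx":0,"ty":0.38,"tz":0,"yaw":0},{"tx":0,"ty":0.42,"tz":0,"yaw":0},{"tx":0,"ty":0.44,"tz":0,"yaw":0},{"tx":0,"ty":0.45,"tz":0,"yaw":0},{"tx":0,"ty":0.457,"tz":0,"yaw":0},{"tx":0,"ty":0.462,"tz":0,"yaw":0},{"tx":0,"ty":0.466,"tz":0,"yaw":0},{"tx":0,"ty":0.4695,"tz":0,"yaw":0},{"tx":0,"ty":0.4695,"tz":0,"yaw":0},{"tx":0,"ty":0.4695,"tz":0,"yaw":0},{"tx":0,"ty":0.4695,"tz":0,"yaw":0}])

```text
t: 55.75
ee_pos: [0.5548, -0.1846, 0.0018]
tool_rot: [-2.133, -2.306, 0.0]
contact_force: [-2.9, -0.1, -0.4]
gripper_width: 0.0361
```

Request:
send_rows(plan=[{"tx":0,"ty":-0.03,"tz":0,"yaw":0},{"tx":0,"ty":-0.1,"tz":-0.03,"yaw":0},{"tx":0,"ty":-0.22,"tz":-0.1,"yaw":0},{"tx":0,"ty":-0.34,"tz":-0.2,"yaw":0},{"tx":0,"ty":-0.46,"tz":-0.2,"yaw":0},{"tx":0,"ty":-0.46,"tz":-0.2,"yaw":0},{"tx":0,"ty":-0.46,"tz":-0.2,"yaw":0},{"tx":0,"ty":-0.46,"tz":-0.2,"yaw":0}])

```text
t: 56.55
ee_pos: [0.3726, -0.1992, 0.0821]
tool_rot: [2.132, 2.305, 0.002]
contact_force: [-0.2, -0.9, 0.7]
gripper_width: 0.0359
```

```bash
python3 -c "
from h import *
t,q=look()
d0=(t[0]+.078*t[1]-644.3)*.997; print('near edge d',d0-t[3]/2,'-> far edge', d0-t[3]/2+110.5-19.15)
save(q,'t15',(335,150,440,220),7)
# per-column far-edge: half-level crossing of gray along image columns outside line influence
g=cv2.cvtColor(q['frame'],cv2.COLOR_RGB2GRAY).astype(float)
for s,y in ((1,-90),(.5,-130),(0,-180),(-.5,-230),(-1,-270)):
    r=[]
    for x in np.arange(600,660,1.):
        u,v=proj(q,[x/1000,(y)/1000,.004])[0];r.append(cv2.getRectSubPix(g.astype(np.float32),(3,1),(float(u),float(v))).mean())
    print(y,'line x %.0f'%(644.3-.078*y),np.round(r[30:60]).astype(int).tolist())
"
```

```text
tray [ 612.5 -179.8  202.7   92.8   94.4] corners to line [np.float64(-0.6), np.float64(-0.8)]
car [ 616.1 -221.9   54.1   41.9   92.5] in tray 0.4 -42.3
car [ 626.9 -136.    55.7   41.5   98.1] in tray 17.7 42.6
near edge d -92.08692679999996 -> far edge -0.7369267999999565
-90 line x 651 [188, 188, 188, 189, 189, 189, 190, 190, 189, 188, 188, 187, 186, 185, 185, 185, 185, 186, 181, 174, 166, 154, 128, 101, 75, 69, 69, 69, 69, 69]
-130 line x 654 [192, 197, 202, 207, 215, 226, 237, 247, 247, 247, 247, 247, 247, 246, 245, 242, 240, 237, 223, 210, 196, 186, 178, 170, 158, 130, 103, 75, 70, 70]
-180 line x 658 [195, 195, 195, 195, 196, 197, 197, 198, 198, 199, 199, 198, 197, 196, 196, 197, 197, 197, 196, 195, 194, 194, 195, 195, 194, 193, 191, 179, 142, 106]
-230 line x 662 [247, 247, 247, 247, 246, 245, 243, 234, 224, 214, 208, 202, 197, 193, 192, 190, 189, 190, 191, 192, 193, 193, 194, 194, 193, 193, 192, 191, 188, 186]
-270 line x 665 [188, 188, 188, 188, 188, 189, 189, 189, 189, 189, 189, 189, 189, 189, 189, 189, 189, 189, 189, 189, 188, 188, 187, 186, 185, 184, 184, 184, 185, 186]
```

View pics/t15.png

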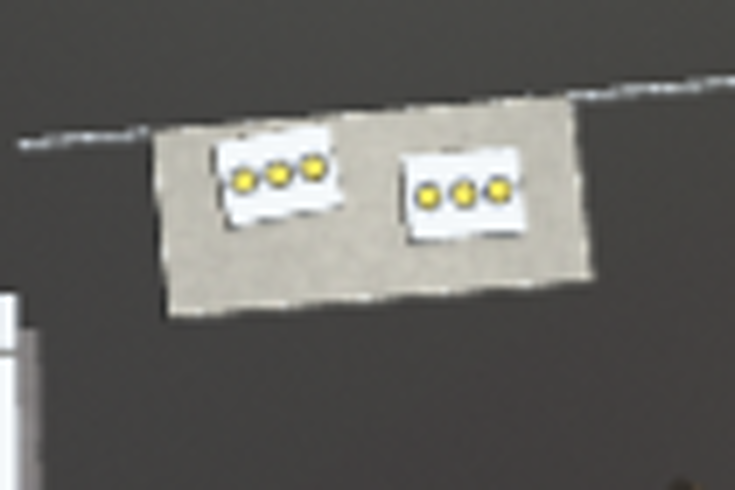

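The tray's far edge lies along the line at both ends (crop (155,130) and (573,97)). Both carriers are flat, samples up and wholly on the tray, and the robot is clear, so I'm handing in.

```bash
python3 -c "
from h import *
print(arm.finish_job())"
```

```text
the job is handed in; nothing more can be done
None
```

I handed the job in at about 57 s. Both carriers present were turned over on the ramp and are on the tray samples up, and the tray's far edge lies along the line. `finish_job` gave no verdict.

- **Last check, tray:** both far corners measured about 0.6–0.8 mm short of the line (limit 4 mm). Tracking the near edge instead gave 0.7 mm short.
- **Last check, carriers:** they sit at about (0, -42) and (18, +43) mm in the tray's frame, inside the 28 and 78 mm limits. The second is slightly askew but wholly on the tray.
- **Robot:** it had backed off and was touching nothing.
- **Not measured:** I did not re-measure the bystanders at the end; the arm never went near them.

Three things went wrong on the way, all put right:
- **First push:** the fingertips rode over the tray and slid the carriers about 16 mm forward on it. They stayed flat and within limits, so I pushed again with the fingers lower.
- **Carrier knocked aside:** during the second push, one carrier was moved to overhang the far edge. The first regrasp closed on nothing; a lower one worked, and I laid it back.
- **Bad tray fit:** one tray measurement merged with the line and read about 2 mm off; I used the near edge instead.

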